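# Set the phone stand's backrest and put the phone on it

## Robot

A 6-joint arm with a two-finger parallel gripper is mounted at the origin on the work surface. World frame = base frame: x ahead of the robot, y to its left, z up, the work surface at z = 0. Lengths are in m, angles in rad, forces in N, time in s.
With the tool pointing down it reaches from about 0.225 to 0.875 m from the base axis. Payload 3.4 kg.
Tool frame: the origin (TCP) lies at the very end of the fingers, on their centre line; the grasp point (between the pads) lies 19 mm behind it; z points along the fingers, x is the direction in which the jaws open and shut, and the axes are right-handed (so a half turn about z gives the same grasp; the last joint's range is limited). The gripper opens to 85 mm and grips with 20 to 120 N. Pads are 22 mm wide; open, the fingers measure 114 mm over their backs; the gripper's body (76 mm by 85 mm) begins 54 mm behind the grasp point. The pads swing forward as they close: fully open they stand 13 mm farther back than shut.
Start: joints at [1.043, 0.276, 1.505, -0, 1.361, -0.121], TCP at [0.228, 0.528, 0.231] pointing down, gripper open.
Joint ranges: [-2.89, 2.89], [-0.75, 2.08], [0.22, 2.7], [-1.18, 4.32], [0.11, 2.71], [-2.7, 2.7]. Speed limits (rad/s): [2.57, 2.57, 3.14, 3.14, 3.14, 3.14].

## Interface

Orientations are given as a unit quaternion [w, x, y, z].
In Python, from rig import manip gives the robot as it stands.
- The arm moves only by the tool send_rows, never from a script. Its argument "increments" is a list of rows, each a list of 5 numbers: the opening, from 0 (shut) to 1 (fully open), then the shift along the tool's x, y, z in m, then the turn about the tool's z in rad. A call has 1 to 8 rows; each row shifts and turns the commanded pose from where the row before left it, along the tool's axes as they then stand; what a row does not reach is not made up. A row lasts 1/8 s, in which the tool goes at most 62.5 mm and 10.7 degrees, less where a joint would pass 70% of its speed; a pose out of reach is approached as far as the arm can. A call is refused whole if a number of a shift passes 0.0625 or a number of a turn 0.188, either way. A call with a gripper value outside its range is refused whole. The fingers move at their own pace and stop on an object; "squeeze" is the grip in N (left out, the last holds). Time passes only in rows, so rows that do not move let the fingers close. It gives the time, the measured TCP pose, the force and the opening at its end, in the units of the state.
- manip.get_state(): the state, without advancing time (a new reading comes with each control period).
- manip.get_image(name): name is "scene" or "top" or "wrist"; returns the picture (480x640x3 uint8, red, green, blue); there is no depth.
- manip.calibration(name): a dict with "fx", "fy", "cx", "cy" (pixels), "distortion" ([k1, k2, p1, p2, k3] as OpenCV has them; the pictures are not rectified), "camera_from_world" (4x4, takes a point from world to camera coordinates). Camera axes: x right, y up, looking along -z (the intrinsics and any distortion apply to the point x, -y, -z); pixel columns grow to the right and rows downward; lengths in m; the calibration is good to about 2 mm. A picture is of the moment at which its call begins: read the wrist's pose just before it. calibration takes no time and is no camera call; for the wrist camera it gives the pose at the moment of the call.
- manip.sign_off(): hands the job in, once; it reports no verdict.
The state is a dict: "clock": time; "qpos": joint angles; "qd": joint speeds; "effort": joint torques, N m; "position": TCP position; "ee_rot": TCP orientation; "contact_force": force on the tool from outside, world axes, zero at the start; "moment": the same for the moment, N m; "width": finger opening in m.
Only numpy, scipy, OpenCV 4.12 (cv2) and the standard library are available. Lean on these libraries where they do the work, as an engineer would, in place of code of your own. Each camera call takes 0.05 s, during which the arm holds its last target.

## Task

Set up the phone stand: raise its stiff-hinged backrest to 65 degrees above the dresser top and let go to see that it holds there. Then take the phone out of its slot in the clear organizer and stand it on end in the phone stand, centred, bottom edge behind the front lip, leaning back on the backrest with its screen facing out, and let go; the backrest must still be at 65 degrees. Leave everything else on the dresser where it is.

Things in the scene. Friction and masses are not known exactly. Their poses are not given: they have to be found in the camera images.
- stand: Grey phone stand, base fixed to the dresser by a suction foot, facing the robot within 35 degrees. Origin on the dresser top under the hinge line; x from front lip to back, y along the hinge, z up. Base plate x -45 to 50 mm, 90 mm wide; its top (the ledge the phone stands on) is 18 mm up. Front lip: x -38 to -30, 80 mm wide, top 32 mm up.
- backrest (a joint): Backrest angle above horizontal, rad: 0 flat, pointing back (+x of the stand), 1.571 upright; 65 degrees is 1.134. Starts at 0.3 to 0.75, stop at 1.75. Stiff friction hinge, about 0.3 N m (5 N at 60 mm): stays where left, no spring, carries the phone.
- stand_hinge (a point): Middle of the hinge line, 30 mm above the dresser top, straight over the stand's origin; axes as the stand's.
- backrest_top (a point): Middle of the backrest's free edge, mid-thickness; x along the plate away from the hinge, y along the hinge, z out of the face the phone leans on. The backrest is a plate 75 mm long from the hinge line, 60 mm wide, 10 mm thick, centred on the hinge line, its sides and free edge clear: it can be pinched across its width and swung.
- organizer: Clear acrylic organizer fixed to the dresser, 150 (x) by 92 (y) by 60 mm high; origin under its centre. Three upright slots at x -44, 0 and 44 mm, each 16 mm wide in x and 84 mm in y, floor 6 mm up, walls 4 mm. They hold the phone, the palette and the notebook, in any order.
- phone: Loose phone, black slab 150 mm long, 68 wide, 9 thick, about 0.19 kg, the tallest of the three slabs, on end in a slot. Origin: centre of its bottom short edge; z up its length, y across, x through it: glossy screen on the -x face (organizer's -x side), flat camera bump on the upper +x face. In the stand it sticks out about 60 mm past the backrest.
- palette: Bystander: closed make-up palette, black slab 105 mm tall, 72 mm wide, 10 mm thick, on end in a slot. Origin under its centre.
- notebook: Bystander: small cardboard-covered notebook 115 mm tall, 72 mm wide, 10 mm thick, on end in a slot. Origin under its centre.
- mug: Bystander: white mug, 80 mm across with a handle at its own +y (to 67 mm from the axis), 92 mm high, its pens reach up to 155 mm. Origin under its centre.
- tin: Bystander: open metal tin of guitar picks, 66 by 100 by 22 mm, its lid standing open behind it to 88 mm up. Origin under its centre.
- spray: Bystander: upright aluminium spray bottle, 44 mm across, 130 mm high. Origin under its centre.
- cream: Bystander: cream jar, 60 mm across, 45 mm high. Origin under its centre.
- brush: Bystander: hairbrush lying bristles down, 200 mm along its x, 56 mm wide, 37 mm high. Origin under its middle.
- lamp: Purple desk lamp, fixed, at the far left; 150 mm round foot, arm and shade up to 0.43 m high; the shade hangs within 130 mm of the origin on its -x side. Origin under the foot's centre.

How it is judged:
By the outcome, as a careful person would: the job done as asked, in the order asked, and still so for the second after the job is handed in, with the robot touching nothing.
It also fails if it takes over 58 s, if anything falls off the work surface, if the arm or the gripper's body presses on something with over 40 N, if the wrist force passes 120 N, or if a joint passes its speed limit or range.

## Working session

There is one attempt and no reset: what is moved stays moved. The work goes in short steps, Python scripts to look and compute and a tool call to move; the robot and the scene stay as the last step left them, time stands still between calls to the robot, and variables do not carry over. Pictures are saved under pics/ and viewed, and the job is handed in when it is done.

Besides the shell and the picture viewer there is one more tool, called after "Emit:" as name(argument=value, ...), one argument or row to a line, values as JSON. send_rows: Moves the arm, as the interface text tells. Its arguments: {"type":"object","properties":{"increments":{"type":"array","items":{"type":"array","items":{"type":"number"}}},"squeeze":{"type":"number"}},"required":["increments"]}

```bash
ls; mkdir -p pics
cat > h.py <<'E'
from rig import manip
import numpy as np, cv2
def snap(name,fn):
    c=manip.calibration(name); im=manip.get_image(name)
    cv2.imwrite('pics/'+fn,cv2.cvtColor(im,cv2.COLOR_RGB2BGR)); return im,c
def K(c): return np.array([[c['fx'],0,c['cx']],[0,c['fy'],c['cy']],[0,0,1.]]),np.array(c['distortion'],float)
def ray(c,uv):
    k,d=K(c); p=cv2.undistortPoints(np.array([[uv]],float),k,d)[0,0]
    T=np.array(c['camera_from_world']); R=T[:3,:3]
    o=-R.T@T[:3,3]; v=R.T@np.array([p[0],-p[1],-1.]); return o,v/np.linalg.norm(v)
def onz(c,uv,z):
    o,v=ray(c,uv); return o+v*(z-o[2])/v[2]
def tri(rs):
    A=np.zeros((3,3));b=np.zeros(3)
    for o,v in rs:
        P=np.eye(3)-np.outer(v,v);A+=P;b+=P@o
    x=np.linalg.solve(A,b); return x,[np.linalg.norm((np.eye(3)-np.outer(v,v))@(x-o)) for o,v in rs]
def proj(c,X):
    T=np.array(c['camera_from_world']); p=np.atleast_2d(X)@T[:3,:3].T+T[:3,3]
    k,d=K(c); q=p*[1,-1,-1]; return cv2.projectPoints(q,np.zeros(3),np.zeros(3),k,d)[0][:,0]
E
python3 - <<'E'
from h import *
import json
s=manip.get_state();print({k:np.round(v,4).tolist() for k,v in s.items()})
for n in ['scene','top','wrist']:
    im,c=snap(n,n+'0.png'); o,_=ray(c,(320,240)); print(n,np.round(o,3),c['fx'],c['distortion'])
    print(np.round(np.array(c['camera_from_world']),3).tolist())
    np.save('pics/'+n+'0.npy',im)
    import pickle; pickle.dump(c,open('pics/'+n+'0.pkl','wb'))
E
```

```text
pics
{'clock': 0.0, 'qpos': [1.043, 0.2766, 1.5062, -0.0, 1.3607, -0.121], 'qd': [0.0002, -0.0009, 0.0001, -0.0004, -0.0009, 0.0006], 'effort': [-0.0027, -41.678, -24.5807, -0.0006, 0.0109, -0.0], 'position': [0.2273, 0.5276, 0.2304], 'ee_rot': [0.0004, 0.8354, 0.5497, -0.0009], 'contact_force': [0.0321, 1.2642, 0.5281], 'moment': [0.0232, 0.0219, 0.002], 'width': 0.0854}
scene [ 1.07  -0.407  0.546] 453.91209056262244 [0.02903679 0.         0.         0.         0.        ]
[[0.662, 0.749, -0.001, -0.403], [-0.4, 0.355, 0.845, 0.111], [0.634, -0.559, 0.535, -1.197], [0.0, 0.0, 0.0, 1.0]]
top [0.349 0.131 1.188] 439.3345385606758 [-0.06500165  0.          0.          0.          0.        ]
[[-0.015, -1.0, 0.01, 0.124], [0.992, -0.014, 0.124, -0.492], [-0.124, 0.011, 0.992, -1.137], [0.0, 0.0, 0.0, 1.0]]
wrist [0.162 0.556 0.373] 387.805116333742 [-0.02870071  0.          0.          0.          0.        ]
[[0.395, 0.919, -0.001, -0.574], [-0.882, 0.379, -0.281, 0.037], [-0.258, 0.112, 0.96, -0.379], [0.0, 0.0, 0.0, 1.0]]
```

View pics/scene0.png

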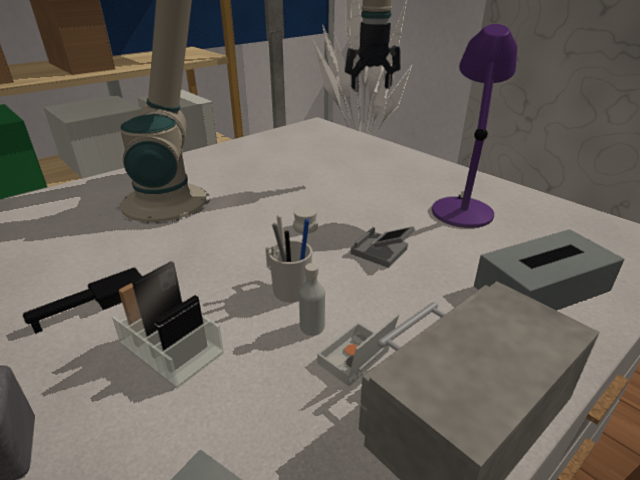

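View pics/top0.png

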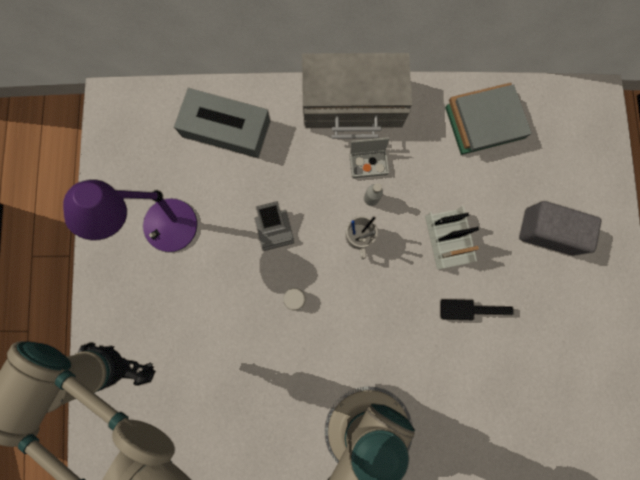

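View pics/wrist0.png

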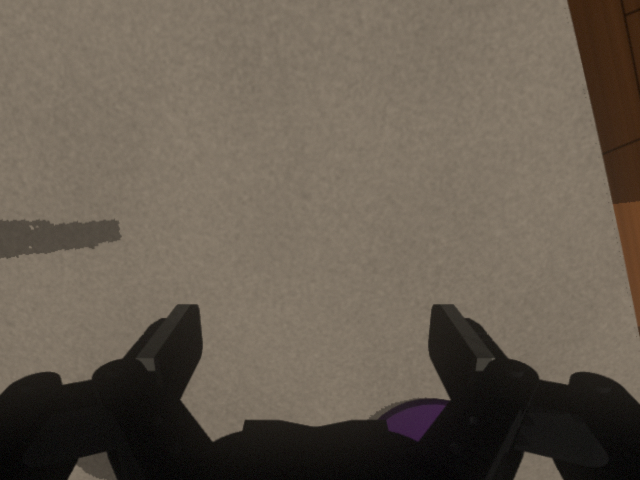

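Stand is at about (275,225) in the top view and (382,243) in the scene view. The organizer is at about (453,240) in top. The phone, the tallest slab, is in its middle slot, with the brown notebook nearest the robot and the palette in the far slot. Next I'll get coarse positions.

Run:
```python
from h import *
import pickle
c=pickle.load(open('pics/top0.pkl','rb')); im=cv2.imread('pics/top0.png')
for n,uv,z in [('stand',(275,228),.03),('org',(453,240),.06),('phone',(460,234),.15),('mug',(362,233),.09),('cream',(294,299),.045),('lampfoot',(172,224),.01),('shade',(95,208),.38)]:
    print(n,np.round(onz(c,uv,z),3))
a=cv2.resize(im[190:260,240:310],None,fx=5.5,fy=5.5,interpolation=2)
b=cv2.resize(im[200:270,420:490],None,fx=5.5,fy=5.5,interpolation=2)
cv2.imwrite('pics/crop0.png',np.hstack([a,b]))
sc=cv2.imread('pics/scene0.png')
cv2.imwrite('pics/crop1.png',np.hstack([cv2.resize(sc[215:275,340:420],None,fx=5,fy=5,interpolation=2),cv2.resize(sc[250:390,90:240],(321,300),interpolation=2)]))
```

```text
stand [0.537 0.239 0.03 ]
org [ 0.494 -0.228  0.06 ]
phone [ 0.497 -0.217  0.15 ]
mug [0.511 0.013 0.09 ]
cream [0.348 0.189 0.045]
lampfoot [0.555 0.522 0.01 ]
shade [0.524 0.549 0.38 ]
```

View pics/crop0.png

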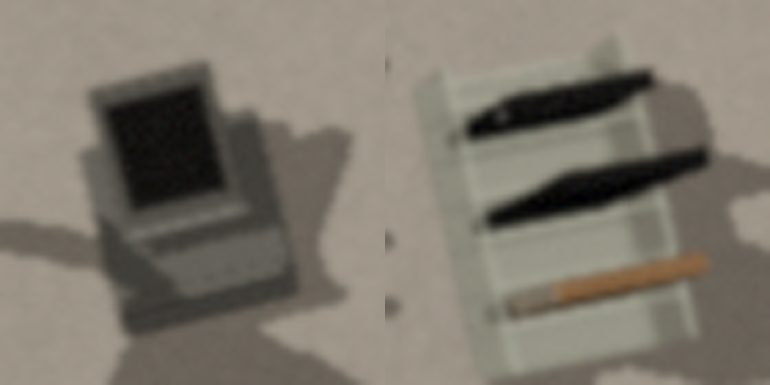

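View pics/crop1.png

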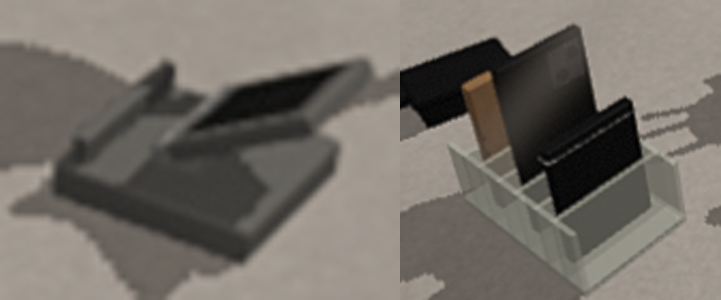

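```bash
cat >> h.py <<'E'
from scipy.spatial.transform import Rotation as Rn
def pose():
    s=manip.get_state(); q=s['ee_rot']; R=Rn.from_quat([q[1],q[2],q[3],q[0]]).as_matrix()
    return np.array(s['position']),R,np.degrees(np.arctan2(R[1,0],R[0,0]))
def plan(pts,yaw,step=.055,op=1,start=None):
    """world waypoints (list of xyz) from present, final tool-x yaw deg; straight legs; turn spread over all"""
    p,R,y0=pose()
    if start is not None: p,y0=np.array(start[0]),start[1]
    segs=[];a=p
    for b in pts:
        b=np.array(b,float); n=max(1,int(np.ceil(np.linalg.norm(b-a)/step))); segs+=[(b-a)/n]*n; a=b
    dy=-np.radians(yaw-y0); n=len(segs); nt=max(n,int(np.ceil(abs(dy)/.17))); segs+=[np.zeros(3)]*(nt-n)
    y=np.radians(y0); rows=[]
    for d in segs:
        tx=np.array([np.cos(y),np.sin(y),0]); ty=np.array([np.sin(y),-np.cos(y),0])
        t=dy/nt; rows.append([op]+[round(float(v),4) for v in (d@tx,d@ty,-d[2],t)]); y-=t
    print('rows',len(rows)); 
    for i in range(0,len(rows),8): print(rows[i:i+8])
def stat():
    s=manip.get_state(); p,R,y=pose(); print('t',round(s['clock'],2),'p',np.round(p,4),'yaw',round(y,2),'w',round(s['width'],4),'F',np.round(s['contact_force'],1),'q6',round(s['qpos'][5],2))
E
python3 -c "
from h import *
plan([[.55,.245,.22]],105)"
```

```text
rows 8
[[1, -0.0165, 0.051, 0.0013, -0.0836], [1, -0.0207, 0.0495, 0.0013, -0.0836], [1, -0.0248, 0.0476, 0.0013, -0.0836], [1, -0.0286, 0.0453, 0.0013, -0.0836], [1, -0.0323, 0.0428, 0.0013, -0.0836], [1, -0.0358, 0.0399, 0.0013, -0.0836], [1, -0.039, 0.0368, 0.0013, -0.0836], [1, -0.0419, 0.0334, 0.0013, -0.0836]]
```

Emit:
send_rows(
  increments=[
    [1,-0.0165,0.051,0.001,-0.083],
    [1,-0.021,0.0495,0.001,-0.083],
    [1,-0.025,0.0475,0.001,-0.083],
    [1,-0.0285,0.0455,0.001,-0.083],
    [1,-0.0325,0.043,0.001,-0.083],
    [1,-0.036,0.04,0.001,-0.083],
    [1,-0.039,0.037,0.001,-0.083],
    [1,-0.042,0.0335,0.001,-0.083],
  ],
)

```text
clock: 1.15
position: [0.5511, 0.2426, 0.223]
ee_rot: [-0.0, 0.61, 0.793, -0.0]
contact_force: [0.7, 0.9, -0.2]
width: 0.0852
```

Emit:
send_rows(
  increments=[
    [1,0,0,0,0],
  ],
)

```text
clock: 1.27
position: [0.5528, 0.241, 0.2223]
ee_rot: [0.0, 0.612, 0.791, -0.0]
contact_force: [-0.9, 0.8, 0.1]
width: 0.0856
```

Run:
```python
from h import *
import pickle
stat(); im,c=snap('wrist','w1.png'); pickle.dump(c,open('pics/w1.pkl','wb'))
```

```text
t 1.27 p [0.5528 0.241  0.2223] yaw 104.47 w 0.0856 F [-0.9  0.8  0.1] q6 -1.53
```

View pics/w1.png

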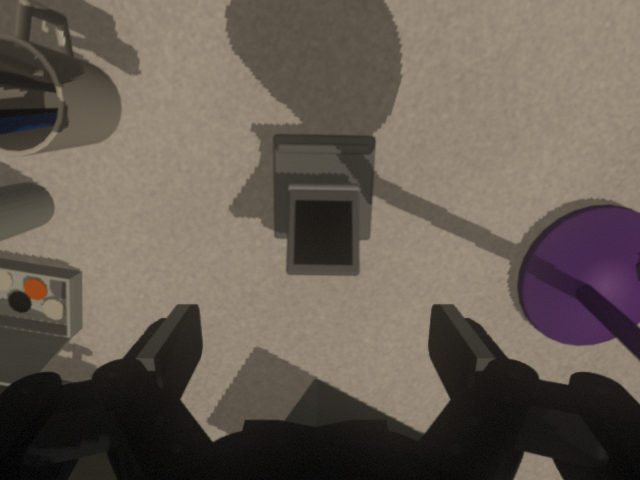

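The stand is seen well: base corners near (274,137), (375,137), (275,236) and (370,238), backrest free edge at row 273, x 287..358. I'll zoom in for the corners.

Run:
```python
from h import *
im=cv2.imread('pics/w1.png')
a=im[125:285,265:385]; a=cv2.convertScaleAbs(a,alpha=2.2)
cv2.imwrite('pics/w1c.png',cv2.resize(a,None,fx=3.7,fy=3.7,interpolation=cv2.INTER_NEAREST))
```

```text
(no output)
```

View pics/w1c.png

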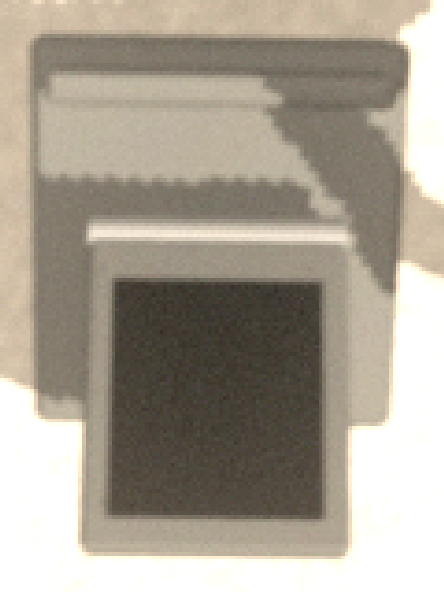

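Run:
```python
from h import *
import pickle
c=pickle.load(open('pics/w1.pkl','rb'))
P=lambda x,y:(265+(x+.0)/3.7-.5,125+y/3.7-.5)
rl=onz(c,P(36,421),.018); rr=onz(c,P(389,426),.018)
ll=onz(c,P(47,105),.032); lr=onz(c,P(395,108),.032)
fl=onz(c,P(47,73),.032)
print('rear',rl,rr,np.linalg.norm(rl-rr)); print('lip',ll,lr,np.linalg.norm(ll-lr))
d=rl-rr # camera right in image = stand? 
for a,b in((rl,rr),(ll,lr)):
    d=(b-a); print('yaw of y axis',np.degrees(np.arctan2(d[1],d[0])))
m1=(rl+rr)/2;m2=(ll+lr)/2; d=m1-m2; print('x dir',np.degrees(np.arctan2(d[1],d[0])),'len',np.linalg.norm(d[:2]),'exp 80')
o,_=ray(c,(320,240));print('cam',o)
yaw=np.radians(14.5); ex=np.array([np.cos(yaw),np.sin(yaw),0])
print('orig from rear',m1-.05*ex,'from lip',m2+.03*ex)
O=((m1-.05*ex)+(m2+.03*ex))/2;O[2]=0
ey=np.array([-ex[1],ex[0],0])
# intersect rays with plane y lateral -> 2D (x,z) rays
for nm,px in (('face low',[(88,241),(350,243)]),('edgelow top',[(88,222),(350,224)]),('free',[(82,553),(347,555)])):
  for q in px:
    oo,v=ray(c,P(*q)); 
    # at angle hypothesis find x,z where ray hits plate free edge at |r|=75
    print(nm,[ (round(t,2),np.round([(oo+v*s-O)@ex*1e3,(oo+v*s-O)@ey*1e3,(oo+v*s)[2]*1e3],1).tolist()) for t in (.03,.05,.07) for s in [(t-oo[2])/v[2]]])
print(O)
```

```text
rear [0.58994781 0.21105207 0.018     ] [0.56890226 0.29745531 0.018     ] 0.08892938132148988
lip [0.51212774 0.19728226 0.032     ] [0.49290339 0.27402502 0.032     ] 0.07911401585979376
yaw of y axis 103.6891788023559
yaw of y axis 104.06341108688045
x dir 13.595561321683592 len 0.07912666247470511 exp 80
cam [0.48339206 0.22270539 0.3648823 ]
orig from rear [0.53101765 0.24173469 0.018     ] from lip [0.53155999 0.24316504 0.032     ]
face low [(0.03, [1.5, -30.3, 30.0]), (0.05, [-1.6, -28.9, 50.0]), (0.07, [-4.8, -27.5, 70.0])]
face low [(0.03, [1.9, 31.1, 30.0]), (0.05, [-1.2, 28.9, 50.0]), (0.07, [-4.4, 26.6, 70.0])]
edgelow top [(0.03, [-2.9, -30.2, 30.0]), (0.05, [-5.8, -28.9, 50.0]), (0.07, [-8.7, -27.5, 70.0])]
edgelow top [(0.03, [-2.5, 31.0, 30.0]), (0.05, [-5.4, 28.7, 50.0]), (0.07, [-8.3, 26.4, 70.0])]
free [(0.03, [79.8, -33.3, 30.0]), (0.05, [71.9, -31.7, 50.0]), (0.07, [64.1, -30.2, 70.0])]
free [(0.03, [80.3, 32.9, 30.0]), (0.05, [72.4, 30.5, 50.0]), (0.07, [64.6, 28.1, 70.0])]
[0.53128882 0.24244987 0.        ]
```

Run:
```python
from h import *
sc=cv2.imread('pics/scene0.png')
a=cv2.convertScaleAbs(sc[220:270,345:420],alpha=1.8)
cv2.imwrite('pics/s0c.png',cv2.resize(a,None,fx=10,fy=10,interpolation=cv2.INTER_NEAREST))
```

```text
(no output)
```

View pics/s0c.png

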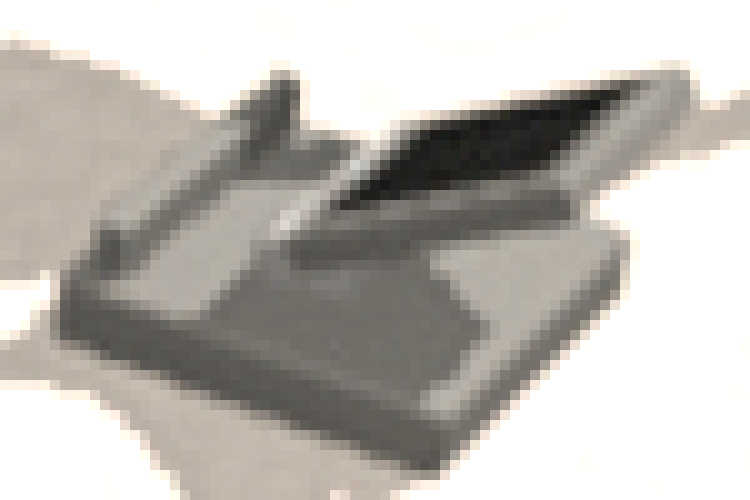

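Run:
```python
from h import *
import pickle
c=pickle.load(open('pics/scene0.pkl','rb'))
yaw=np.radians(13.8); ex=np.array([np.cos(yaw),np.sin(yaw),0]);ey=np.array([-ex[1],ex[0],0]);O=np.array([.5313,.2427,0])
P=lambda x,y:(345+x/10-.5,220+y/10-.5)
print('base corner chk',np.round([((onz(c,P(435,470),0)-O)@e)*1e3 for e in(ex,ey)],1))
for nm,q,y in (('nb',(578,222),-.03),('nt',(572,186),-.03),('hinge b',(292,268),-.03),('hinge t',(285,240),-.03),('ft',(680,65),.03),('fb',(690,102),.03)):
    o,v=ray(c,P(*q)); s=(y-(o-O)@ey)/(v@ey); X=o+v*s-O; x,z=X@ex*1e3,X[2]*1e3; print(nm,round(x,1),round(z,1),'ang',round(np.arctan2(z-30,x),3))
```

```text
base corner chk [ 46.4 -40.6]
nb 67.2 62.8 ang 0.455
nt 65.0 70.5 ang 0.557
hinge b 4.7 29.2 ang -0.17
hinge t 2.6 35.4 ang 1.119
ft 60.9 68.4 ang 0.563
fb 64.1 60.5 ang 0.444
```

Hinge origin is (0.5313, 0.2427), yaw about 13.8°, backrest about 0.50 rad, and the sizes agree. Next I go over the plate and descend.

Run:
```python
from h import *
plan([[.5841,.2557,.2],[.5841,.2557,.06],[.5841,.2557,.035]],103.8)
```

```text
rows 5
[[1, 0.0043, 0.0354, 0.0225, 0.0026], [1, 0.0, 0.0, 0.0467, 0.0026], [1, 0.0, 0.0, 0.0467, 0.0026], [1, 0.0, 0.0, 0.0467, 0.0026], [1, 0.0, 0.0, 0.025, 0.0026]]
```

Emit:
send_rows(
  increments=[
    [1,0.0043,0.0354,0.0225,0.003],
    [1,0,0,0.047,0.003],
    [1,0,0,0.047,0.003],
    [1,0,0,0.046,0.003],
    [1,0,0,0,0],
  ],
)

```text
clock: 1.95
position: [0.5788, 0.2572, 0.0573]
ee_rot: [-0.003, 0.615, 0.789, -0.004]
contact_force: [1.2, 0.2, -0.3]
width: 0.0856
```

Run:
```python
from h import *
stat(); snap('wrist','w2.png')
```

```text
t 1.95 p [0.5788 0.2572 0.0573] yaw 104.11 w 0.0856 F [ 1.2  0.2 -0.3] q6 -1.51
```

View pics/w2.png

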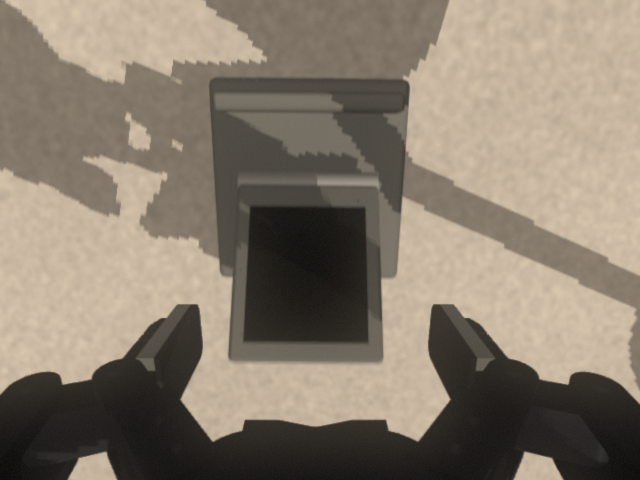

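The plate's free edge spans columns 232–382 and the fingers' mid column is 316, so I shift about 3.5 mm in −x and finish the descent.

Emit:
send_rows(
  increments=[
    [1,-0.0035,0,0.012,0],
    [1,0,0,0.011,0],
    [1,0,0,0,0],
    [1,0,0,0,0],
  ],
)

```text
clock: 2.5
position: [0.5844, 0.2537, 0.0383]
ee_rot: [0.0, 0.615, 0.788, 0.0]
contact_force: [-0.3, -0.7, -0.4]
width: 0.0855
```

Run:
```python
from h import *
stat(); snap('wrist','w3.png')
```

```text
t 2.5 p [0.5844 0.2537 0.0383] yaw 104.04 w 0.0855 F [-0.3 -0.7 -0.4] q6 -1.52
```

View pics/w3.png

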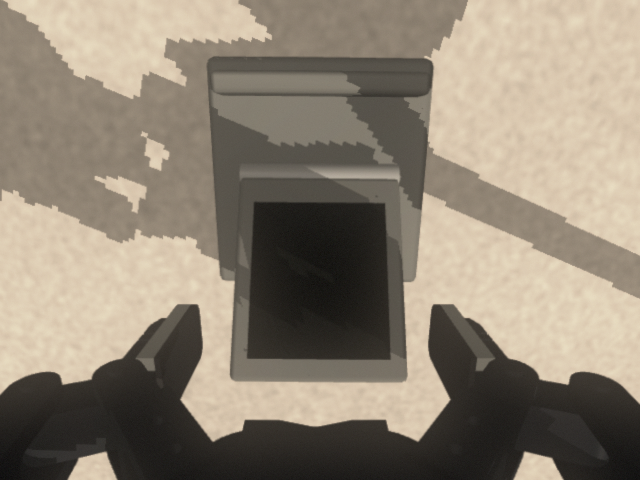

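Plate is centred (231–406, mid 318). Closing.

Emit:
send_rows(
  increments=[
    [1,0,0,0.003,0],
    [0.5,0,0,0,0],
    [0.5,0,0,0,0],
    [0.5,0,0,0,0],
    [0.5,0,0,0,0],
    [0.5,0,0,0,0],
  ],
  squeeze=40,
)

```text
clock: 3.3
position: [0.5842, 0.2546, 0.035]
ee_rot: [-0.0, 0.615, 0.788, 0.001]
contact_force: [-0.5, 5.6, 0.6]
width: 0.0596
```

Run:
```python
from h import *
stat(); snap('wrist','w4.png')
```

```text
t 3.3 p [0.5842 0.2546 0.035 ] yaw 104.03 w 0.0596 F [-0.5  5.6  0.6] q6 -1.52
```

View pics/w4.png

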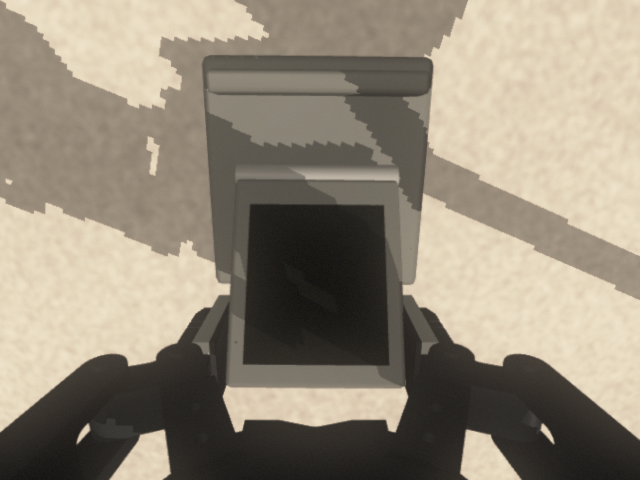

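Emit:
send_rows(
  increments=[
    [0.5,0,-0.0029,-0.0048,0],
    [0.5,0,-0.0033,-0.0045,0],
    [0.5,0,-0.0037,-0.0042,0],
    [0.5,0,-0.0041,-0.0038,0],
    [0.5,0,-0.0043,-0.0034,0],
    [0.5,0,-0.0047,-0.0031,0],
    [0.5,0,-0.0052,-0.0027,0],
    [0.5,0,0,0,0],
  ],
)

```text
clock: 4.35
position: [0.5588, 0.2485, 0.0602]
ee_rot: [0.001, 0.616, 0.788, 0.003]
contact_force: [4.5, 7.2, -9.9]
width: 0.0595
```

Emit:
send_rows(
  increments=[
    [0.5,0,0,0,0],
    [0.5,0,0,0,0],
  ],
)

```text
clock: 4.6
position: [0.5589, 0.2486, 0.0602]
ee_rot: [0.001, 0.616, 0.788, 0.003]
contact_force: [3.5, 7.5, -9.9]
width: 0.0593
```

Run:
```python
from h import *
stat(); snap('wrist','w5.png'); 
im,c=snap('scene','s5.png'); cv2.imwrite('pics/s5c.png',cv2.resize(cv2.cvtColor(cv2.convertScaleAbs(im[200:275,335:435],alpha=1.8),4),None,fx=8,fy=8,interpolation=cv2.INTER_NEAREST))
```

```text
t 4.6 p [0.5589 0.2486 0.0602] yaw 103.96 w 0.0593 F [ 3.5  7.5 -9.9] q6 -1.51
```

View pics/w5.png

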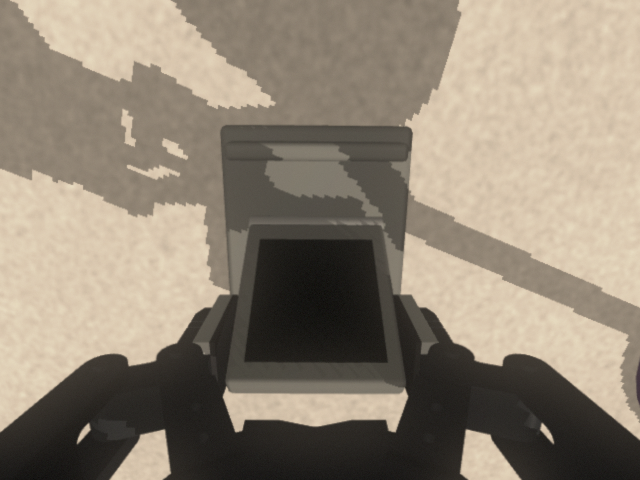

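View pics/s5c.png

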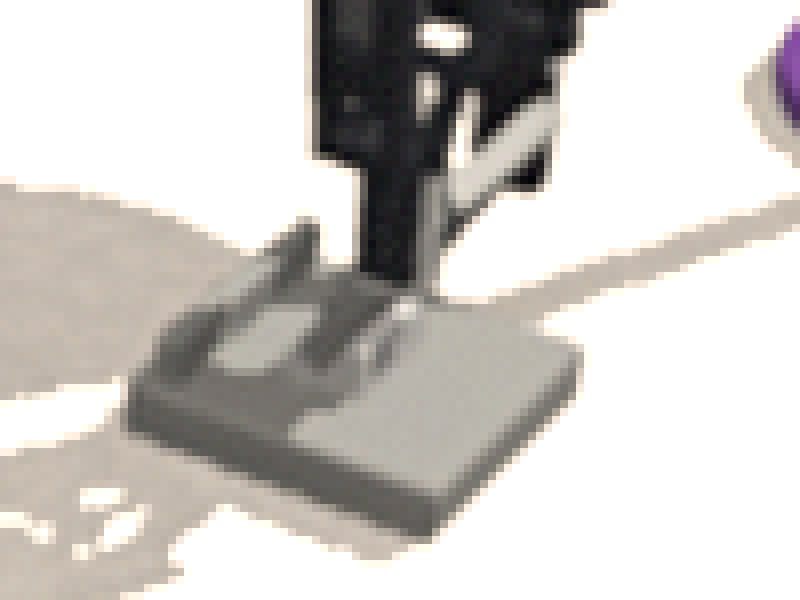

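Emit:
send_rows(
  increments=[
    [0.5,0,-0.0022,-0.0011,0],
    [0.5,0,0,0,0],
    [0.5,0,0,0,0],
  ],
)

```text
clock: 5.08
position: [0.5572, 0.2482, 0.0611]
ee_rot: [0.001, 0.616, 0.788, 0.003]
contact_force: [5.0, 7.0, -11.6]
width: 0.059
```

Emit:
send_rows(
  increments=[
    [1,0,0,0,0],
    [1,0,0,0,0],
    [1,0,0,0,0],
    [1,0,0,-0.05,0],
    [1,0,0.04,-0.05,0],
    [1,0,0.045,-0.03,0],
    [1,0,0,0,0],
    [1,0,0,0,0],
  ],
)

```text
clock: 6.08
position: [0.635, 0.2661, 0.1904]
ee_rot: [-0.001, 0.615, 0.788, -0.001]
contact_force: [0.3, -0.2, -0.4]
width: 0.0855
```

Run:
```python
from h import *
import pickle
stat(); im,c=snap('wrist','w6.png'); pickle.dump(c,open('pics/w6.pkl','wb'))
im,c=snap('scene','s6.png'); cv2.imwrite('pics/s6c.png',cv2.resize(cv2.cvtColor(cv2.convertScaleAbs(im[200:275,335:435],alpha=1.8),4),None,fx=8,fy=8,interpolation=cv2.INTER_NEAREST))
```

```text
t 6.08 p [0.635  0.2661 0.1904] yaw 104.04 w 0.0855 F [ 0.3 -0.2 -0.4] q6 -1.52
```

View pics/w6.png

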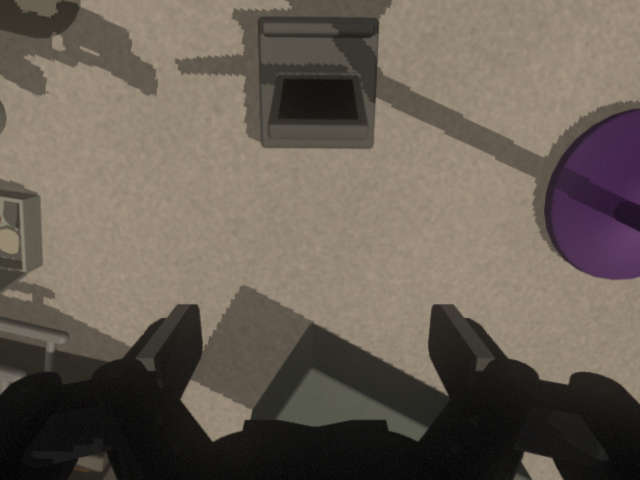

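View pics/s6c.png

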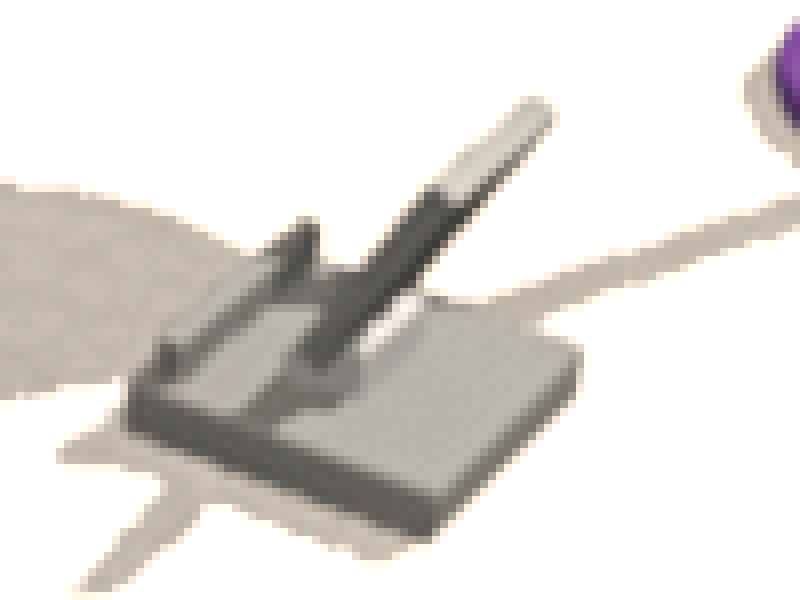

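Run:
```python
from h import *
im=cv2.imread('pics/w6.png')
cv2.imwrite('pics/w6c.png',cv2.resize(cv2.convertScaleAbs(im[10:155,250:385],alpha=2.2),None,fx=4,fy=4,interpolation=cv2.INTER_NEAREST))
```

```text
(no output)
```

View pics/w6c.png

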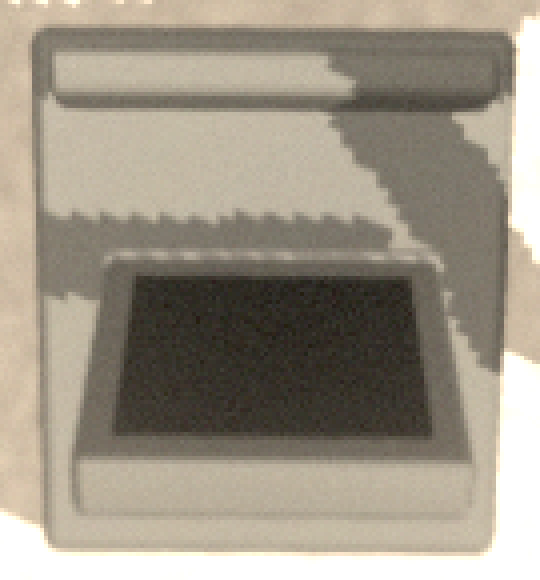

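```bash
cat > ang.py <<'E'
from h import *
from scipy.optimize import brentq
def angle(c,P,lip,rear,front,back):
    m=lambda q,z: onz(c,P(*q),z)
    L=[m(q,.032) for q in lip]; Rr=[m(q,.018) for q in rear]
    d=L[1]-L[0]; d2=Rr[1]-Rr[0]; print('w lip,rear',np.linalg.norm(d),np.linalg.norm(d2))
    w=d+d2; ya=np.arctan2(w[1],w[0])-np.pi/2; ex=np.array([np.cos(ya),np.sin(ya),0]);ey=np.array([-ex[1],ex[0],0])
    ml=sum(L)/2; mr=sum(Rr)/2; print('yaw',np.degrees(ya),'lip-rear dist',(mr-ml)@ex)
    O=((ml+.03*ex)+(mr-.05*ex))/2;O[2]=0; print('O',np.round(O,4))
    for nm,q,sg in (('front',front,1),('back',back,-1)):
        for p in q:
            o,v=ray(c,P(*p)); ox=(o-O)@ex; vx=v@ex
            def f(t):
                x=.075*np.cos(t)-sg*.005*np.sin(t); z=.03+.075*np.sin(t)+sg*.005*np.cos(t)
                return ox+vx*(z-o[2])/v[2]-x
            t=brentq(f,.8,1.5); z=.03+.075*np.sin(t)+sg*.005*np.cos(t); X=o+v*(z-o[2])/v[2]
            print(nm,'ang',round(np.degrees(t),2),'y',np.round((X-O)@ey*1e3,1))
E
python3 - <<'E'
from ang import *
import pickle
c=pickle.load(open('pics/w6.pkl','rb'))
P=lambda x,y:(250+x/4-.5,10+y/4-.5)
angle(c,P,[(50,94),(500,96)],[(43,550),(495,554)],[(78,459),(472,461)],[(73,517),(475,518)])
o,_=ray(c,(320,240));print(o)
E
```

```text
w lip,rear 0.07937402242714592 0.08960808762395944
yaw 13.73787893514655 lip-rear dist 0.07960589147983774
O [0.5318 0.2419 0.    ]
front ang 60.26 y -28.6
front ang 60.33 y 28.9
back ang 60.55 y -30.1
back ang 60.77 y 30.3
[0.5658343  0.24824528 0.33305766]
```

Run:
```python
from h import *
import pickle
c=pickle.load(open('pics/scene0.pkl','rb'))
yaw=np.radians(13.75); ex=np.array([np.cos(yaw),np.sin(yaw),0]);ey=np.array([-ex[1],ex[0],0]);O=np.array([.5316,.2422,0])
P=lambda x,y:(335+x/8-.5,200+y/8-.5)
print('corner',np.round([((onz(c,P(430,540),0)-O)@e)*1e3 for e in(ex,ey)],1),'rear top',np.round([((onz(c,P(432,495),.018)-O)@e)*1e3 for e in(ex,ey)],1))
for nm,q,y in (('nt',(432,185),-.03),('nb',(460,210),-.03),('hinge b',(330,370),-.03),('hingetop',(300,355),-.03),('ft',(528,97),.03),('fb',(552,118),.03)):
    o,v=ray(c,P(*q)); s=(y-(o-O)@ey)/(v@ey); X=o+v*s-O; x,z=X@ex*1e3,X[2]*1e3; print(nm,round(x,1),round(z,1),'ang',round(np.degrees(np.arctan2(z-30,x)),1))
```

```text
corner [ 47.6 -41.3] rear top [ 49.4 -46.8]
nt 33.5 96.2 ang 63.1
nb 41.7 91.7 ang 55.9
hinge b 9.5 32.6 ang 15.5
hingetop 0.5 34.0 ang 83.1
ft 30.8 93.6 ang 64.2
fb 38.1 89.7 ang 57.4
```

Backrest at about 60.4°, with the wrist and scene views agreeing. I'll regrip and swing the remaining 4.6°.

Emit:
send_rows(
  increments=[
    [1,0.0007,-0.038,0,0.005],
    [1,0.0007,-0.0375,0.02,0],
    [1,0,0,0.05,0],
    [1,0,0,0.04,0],
    [1,0,0,0.0214,0],
    [1,0,0,0,0],
    [1,0,0,0,0],
  ],
  squeeze=60,
)

```text
clock: 7.05
position: [0.5625, 0.25, 0.0605]
ee_rot: [0.0, 0.617, 0.787, 0.0]
contact_force: [0.6, 0.3, 0.3]
width: 0.0855
```

Emit:
send_rows(
  increments=[
    [0.5,0,0,0,0],
    [0.5,0,0,0,0],
    [0.5,0,0,0,0],
    [0.5,0,0,0,0],
    [0.5,0,0,0,0],
  ],
)

```text
clock: 7.68
position: [0.5635, 0.25, 0.0613]
ee_rot: [0.001, 0.617, 0.787, 0.001]
contact_force: [-0.0, -1.1, 5.5]
width: 0.059
```

Emit:
send_rows(
  increments=[
    [0.5,0,-0.0018,-0.0009,0],
    [0.5,0,-0.0018,-0.0009,0],
    [0.5,0,-0.0018,-0.0009,0],
    [0.5,0,0,0,0],
    [0.5,0,0,0,0],
  ],
)

```text
clock: 8.3
position: [0.5621, 0.2496, 0.0623]
ee_rot: [0.003, 0.617, 0.787, 0.004]
contact_force: [9.3, 0.7, -7.8]
width: 0.0589
```

Emit:
send_rows(
  increments=[
    [0.5,0,-0.002,-0.001,0],
    [0.5,0,-0.002,-0.001,0],
    [0.5,0,0,0,0],
    [0.5,0,0,0,0],
  ],
)

```text
clock: 8.8
position: [0.559, 0.2489, 0.064]
ee_rot: [0.004, 0.617, 0.787, 0.005]
contact_force: [10.1, 1.8, -11.6]
width: 0.0592
```

Emit:
send_rows(
  increments=[
    [0.5,0,0.002,0.001,0],
    [0.5,0,0.0015,0.0007,0],
    [0.5,0,0,0,0],
  ],
)

```text
clock: 9.18
position: [0.5598, 0.249, 0.0635]
ee_rot: [0.002, 0.617, 0.787, 0.003]
contact_force: [7.4, 0.9, -1.5]
width: 0.0585
```

Emit:
send_rows(
  increments=[
    [1,0,0,0,0],
    [1,0,0,0,0],
    [1,0,0,0,0],
    [1,0,0,-0.05,0],
    [1,0,0.03,-0.05,0],
    [1,0,0.035,-0.03,0],
    [1,0,0,0,0],
    [1,0,0,0,0],
  ],
)

```text
clock: 10.18
position: [0.6184, 0.2636, 0.1917]
ee_rot: [-0.001, 0.617, 0.787, -0.001]
contact_force: [0.1, 0.3, -0.4]
width: 0.0856
```

Run:
```python
from h import *
import pickle
stat(); im,c=snap('wrist','w7.png'); pickle.dump(c,open('pics/w7.pkl','wb'))
im=cv2.imread('pics/w7.png')
cv2.imwrite('pics/w7c.png',cv2.resize(cv2.convertScaleAbs(im[10:160,250:385],alpha=2.2),None,fx=4,fy=4,interpolation=cv2.INTER_NEAREST))
```

```text
t 10.18 p [0.6184 0.2636 0.1917] yaw 103.77 w 0.0856 F [ 0.1  0.3 -0.4] q6 -1.51
```

View pics/w7c.png

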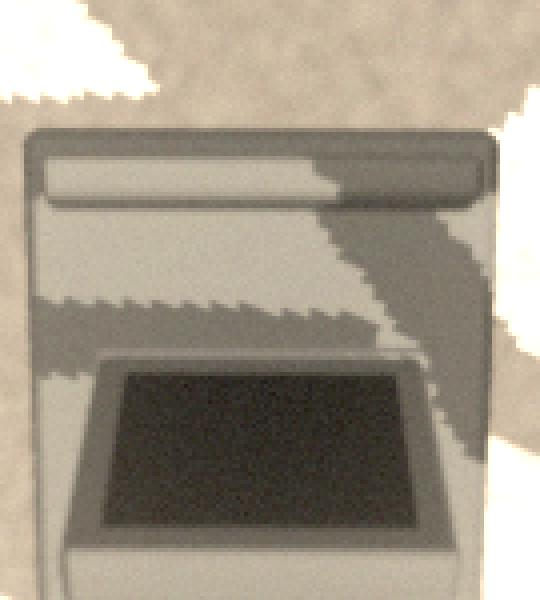

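Run:
```python
from h import *
im=cv2.imread('pics/w7.png')
cv2.imwrite('pics/w7c.png',cv2.resize(cv2.convertScaleAbs(im[30:180,250:385],alpha=2.2),None,fx=4,fy=4,interpolation=cv2.INTER_NEAREST))
```

```text
(no output)
```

View pics/w7c.png

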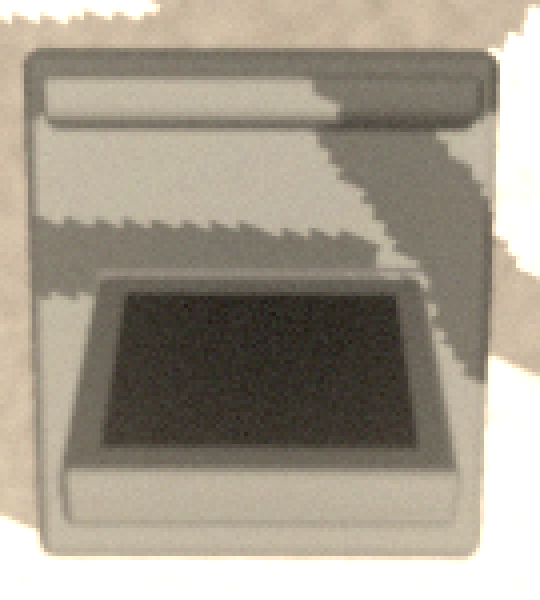

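Run:
```python
from ang import *
import pickle
c=pickle.load(open('pics/w7.pkl','rb'))
P=lambda x,y:(250+x/4-.5,30+y/4-.5)
angle(c,P,[(42,118),(486,120)],[(36,556),(485,558)],[(66,467),(457,469)],[(63,523),(459,524)])
```

```text
w lip,rear 0.0798853870344461 0.09066959089808546
yaw 13.583279302744542 lip-rear dist 0.0795851659853823
O [0.5318 0.2422 0.    ]
front ang 63.87 y -29.0
front ang 63.83 y 28.8
back ang 64.31 y -30.2
back ang 64.4 y 29.9
```

Run:
```python
from h import *
im,c=snap('scene','s7.png'); cv2.imwrite('pics/s7c.png',cv2.resize(cv2.cvtColor(cv2.convertScaleAbs(im[205:270,345:415],alpha=1.8),4),None,fx=9,fy=9,interpolation=cv2.INTER_NEAREST))
```

```text
(no output)
```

View pics/s7c.png

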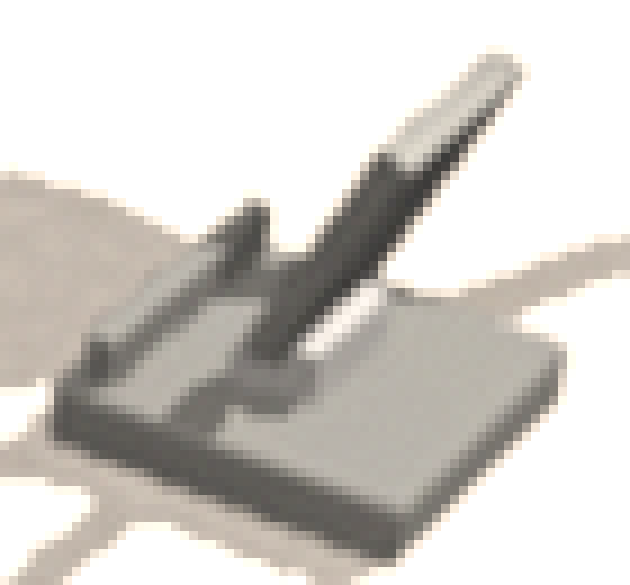

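Run:
```python
from h import *
import pickle
c=pickle.load(open('pics/scene0.pkl','rb'))
yaw=np.radians(13.7); ex=np.array([np.cos(yaw),np.sin(yaw),0]);ey=np.array([-ex[1],ex[0],0]);O=np.array([.5317,.2422,0])
P=lambda x,y:(345+x/9-.5,205+y/9-.5)
for nm,q,y,s0 in (('nt',(381,150),-.03,-3.8),('nb',(417,168),-.03,3.8),('ft',(487,54),.03,-3.8),('fb',(521,74),.03,3.8)):
    o,v=ray(c,P(*q)); s=(y-(o-O)@ey)/(v@ey); X=o+v*s-O; x,z=X@ex*1e3,X[2]*1e3; print(nm,round(x,1),round(z,1),'ang',round(np.degrees(np.arctan2(z-30,x))+s0,1))
```

```text
nt 29.6 98.3 ang 62.8
nb 38.6 96.6 ang 63.7
ft 26.2 95.0 ang 64.3
fb 35.1 92.4 ang 64.4
```

About 64° in both views. I'll nudge once more by roughly 1°.

Emit:
send_rows(
  increments=[
    [1,0,-0.031,0,0],
    [1,0,-0.0312,0.02,0],
    [1,0,0,0.05,0],
    [1,0,0,0.04,0],
    [1,0,0,0.0207,0],
    [1,0,0,0,0],
    [1,0,0,0,0],
  ],
)

```text
clock: 11.15
position: [0.5595, 0.2492, 0.0626]
ee_rot: [0.0, 0.617, 0.787, 0.0]
contact_force: [-0.1, -0.1, 0.8]
width: 0.0856
```

Emit:
send_rows(
  increments=[
    [0.5,0,0,0,0],
    [0.5,0,0,0,0],
    [0.5,0,0,0,0],
    [0.5,0,0,0,0],
    [0.5,0,0,0,0],
  ],
)

```text
clock: 11.78
position: [0.5604, 0.2492, 0.0636]
ee_rot: [0.001, 0.617, 0.787, 0.001]
contact_force: [0.4, -1.4, 5.9]
width: 0.0591
```

Emit:
send_rows(
  increments=[
    [0.5,0,-0.0025,-0.001,0],
    [0.5,0,-0.0025,-0.001,0],
    [0.5,0,0,0,0],
    [0.5,0,0,0,0],
  ],
)

```text
clock: 12.28
position: [0.5591, 0.2489, 0.0644]
ee_rot: [0.003, 0.617, 0.787, 0.004]
contact_force: [8.7, 0.6, -5.0]
width: 0.0583
```

Emit:
send_rows(
  increments=[
    [0.5,0,-0.0015,-0.0006,0],
    [0.5,0,0,0,0],
    [0.5,0,0,0,0],
  ],
)

```text
clock: 12.65
position: [0.5589, 0.2489, 0.0646]
ee_rot: [0.004, 0.617, 0.787, 0.005]
contact_force: [11.0, 1.0, -9.8]
width: 0.0588
```

Emit:
send_rows(
  increments=[
    [0.5,0,0.002,0.001,0],
    [0.5,0,0.0015,0.0005,0],
    [0.5,0,0,0,0],
    [1,0,0,0,0],
    [1,0,0,0,0],
    [1,0,0,0,0],
    [1,0,0,-0.05,0],
    [1,0,0.03,-0.05,0],
  ],
)

```text
clock: 13.65
position: [0.5829, 0.2551, 0.1635]
ee_rot: [-0.002, 0.617, 0.787, -0.002]
contact_force: [2.1, 0.8, -0.7]
width: 0.0855
```

Emit:
send_rows(
  increments=[
    [1,0,0.035,-0.03,0],
    [1,0,0,0,0],
    [1,0,0,0,0],
  ],
)

```text
clock: 14.02
position: [0.6182, 0.2636, 0.192]
ee_rot: [-0.001, 0.617, 0.787, -0.001]
contact_force: [0.1, 0.2, -1.1]
width: 0.0856
```

Run:
```python
from h import *
import pickle
stat(); im,c=snap('wrist','w8.png'); pickle.dump(c,open('pics/w8.pkl','wb'))
im=cv2.imread('pics/w8.png')
cv2.imwrite('pics/w8c.png',cv2.resize(cv2.convertScaleAbs(im[30:180,250:385],alpha=2.2),None,fx=4,fy=4,interpolation=cv2.INTER_NEAREST))
```

```text
t 14.03 p [0.6182 0.2636 0.192 ] yaw 103.77 w 0.0856 F [ 0.1  0.2 -1.1] q6 -1.51
```

View pics/w8c.png

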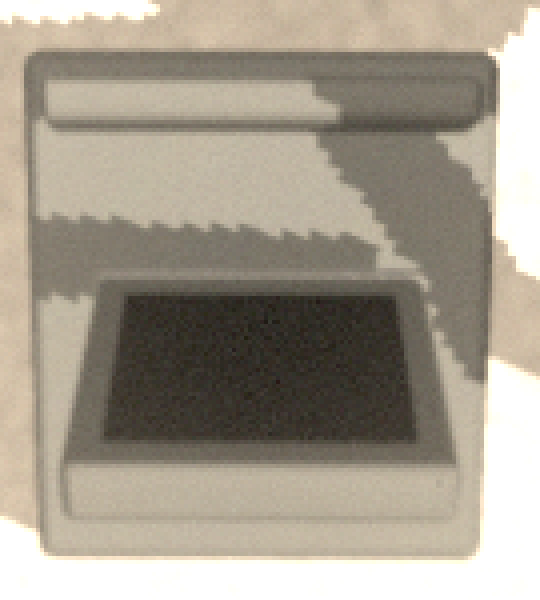

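Run:
```python
from ang import *
import pickle
c=pickle.load(open('pics/w8.pkl','rb'))
P=lambda x,y:(250+x/4-.5,30+y/4-.5)
angle(c,P,[(42,119),(486,121)],[(36,557),(485,559)],[(66,461),(457,463)],[(63,518),(459,519)])
plan([[.56,.2,.27],[.40,-.03,.27],[.53,-.23,.27]],103.8,step=.06)
```

```text
w lip,rear 0.07999083516205291 0.09078352623953247
yaw 13.584017776301161 lip-rear dist 0.07970674993589096
O [0.5317 0.2422 0.    ]
front ang 64.71 y -28.9
front ang 64.68 y 28.7
back ang 65.12 y -30.1
back ang 65.21 y 29.8
rows 11
[[1, -0.0239, -0.0356, -0.0392, -0.0], [1, -0.0239, -0.0356, -0.0392, -0.0], [1, -0.0371, -0.042, -0.0, -0.0], [1, -0.0371, -0.042, -0.0, -0.0], [1, -0.0371, -0.042, -0.0, -0.0], [1, -0.0371, -0.042, -0.0, -0.0], [1, -0.037, -0.042, -0.0, -0.0], [1, -0.0563, 0.0196, -0.0, -0.0]]
[[1, -0.0563, 0.0196, -0.0, -0.0], [1, -0.0563, 0.0196, -0.0, -0.0], [1, -0.0563, 0.0196, -0.0, -0.0]]
```

Backrest at 65°, released and holding. Now I go over to look at the organizer.

Run:
```python
from h import *
plan([[.53,-.22,.27]],103.8,step=.0615)
```

```text
rows 9
[[1, -0.0498, -0.0223, -0.0087, -0.0001], [1, -0.0498, -0.0223, -0.0087, -0.0001], [1, -0.0498, -0.0223, -0.0087, -0.0001], [1, -0.0498, -0.0223, -0.0087, -0.0001], [1, -0.0498, -0.0223, -0.0087, -0.0001], [1, -0.0498, -0.0223, -0.0087, -0.0001], [1, -0.0498, -0.0223, -0.0087, -0.0001], [1, -0.0498, -0.0223, -0.0087, -0.0001]]
[[1, -0.0498, -0.0223, -0.0087, -0.0001]]
```

Emit:
send_rows(
  increments=[
    [1,-0.05,-0.022,-0.0087,0],
    [1,-0.05,-0.022,-0.0087,0],
    [1,-0.05,-0.022,-0.0087,0],
    [1,-0.05,-0.022,-0.0087,0],
    [1,-0.05,-0.022,-0.0087,0],
    [1,-0.05,-0.022,-0.0087,0],
    [1,-0.05,-0.022,-0.0087,0],
    [1,-0.05,-0.022,-0.0087,0],
  ],
)

```text
clock: 15.08
position: [0.5418, -0.1672, 0.2616]
ee_rot: [-0.002, 0.617, 0.787, -0.0]
contact_force: [0.2, 0.0, 0.7]
width: 0.0855
```

Emit:
send_rows(
  increments=[
    [1,-0.05,-0.022,-0.0087,0],
    [1,0,0,0,0],
    [1,0,0,0,0],
  ],
)

```text
clock: 15.45
position: [0.5333, -0.2192, 0.2702]
ee_rot: [-0.002, 0.618, 0.787, 0.0]
contact_force: [0.3, -0.2, 0.1]
width: 0.0854
```

Run:
```python
from h import *
import pickle
stat(); im,c=snap('wrist','w9.png'); pickle.dump(c,open('pics/w9.pkl','wb'))
```

```text
t 15.45 p [ 0.5333 -0.2192  0.2702] yaw 103.73 w 0.0854 F [ 0.3 -0.2  0.1] q6 -2.32
```

View pics/w9.png

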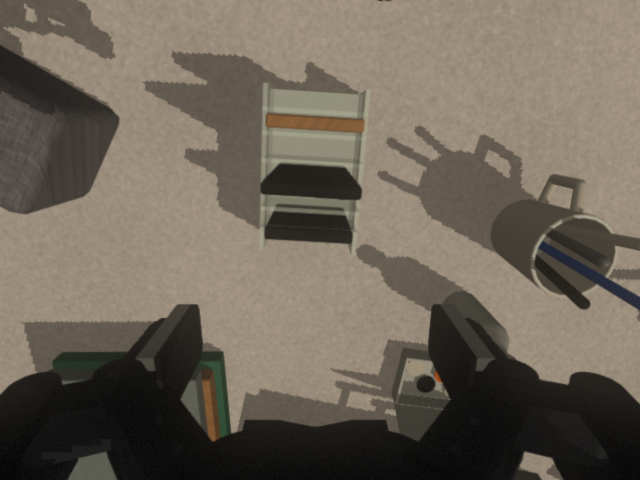

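Run:
```python
from h import *
im=cv2.imread('pics/w9.png')
cv2.imwrite('pics/w9c.png',cv2.resize(cv2.convertScaleAbs(im[75:265,245:385],alpha=2.4),None,fx=3.1,fy=3.1,interpolation=cv2.INTER_NEAREST))
cv2.imwrite('pics/w9d.png',cv2.resize(cv2.convertScaleAbs(im[150:210,250:370],alpha=4),None,fx=6,fy=6,interpolation=cv2.INTER_NEAREST))
```

```text
(no output)
```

View pics/w9c.png

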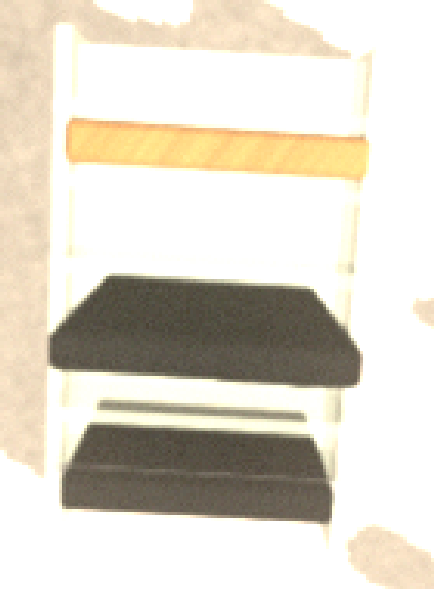

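View pics/w9d.png

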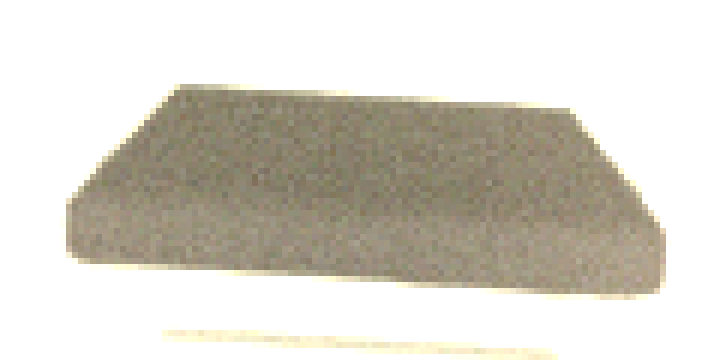

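Run:
```python
from h import *
import pickle
c=pickle.load(open('pics/w9.pkl','rb'))
P=lambda x,y:(250+x/6-.5,150+y/6-.5)
a=[onz(c,P(*q),.156) for q in ((67,200),(664,226),(67,262),(664,298))]
print(np.round(a,4)); 
for i,j in((0,1),(2,3)):
    d=a[j]-a[i]; print(np.linalg.norm(d),np.degrees(np.arctan2(d[1],d[0]))-90)
ctr=sum(a)/4; print('top centre',ctr)
# bottom of visible screen face (at floor?) 
P2=lambda x,y:(245+x/3.1-.5,75+y/3.1-.5)
for z in (.006,.06): print('low edge',z,[np.round(onz(c,P(*q),z),4) for q in ((180,85),(572,108))])
# organizer rims
print('rim',[np.round(onz(c,P2(*q),.06),4) for q in ((55,28),(370,50),(45,505),(333,545))])
p,R,y=pose(); d=ctr-p; print('delta tool',R.T@d,y)
```

```text
[[ 0.5069 -0.2626  0.156 ]
 [ 0.494  -0.1978  0.156 ]
 [ 0.5137 -0.2612  0.156 ]
 [ 0.5018 -0.1957  0.156 ]]
0.0660458137663954 11.255386977840146
0.06662690238841845 10.264375663358436
top centre [ 0.50408312 -0.22934184  0.156     ]
low edge 0.006 [array([ 0.5078, -0.2625,  0.006 ]), array([ 0.4956, -0.1958,  0.006 ])]
low edge 0.06 [array([ 0.502 , -0.2592,  0.06  ]), array([ 0.4914, -0.2013,  0.06  ])]
rim [array([ 0.4396, -0.288 ,  0.06  ]), array([ 0.4245, -0.2023,  0.06  ]), array([ 0.5739, -0.2633,  0.06  ]), array([ 0.5654, -0.1745,  0.06  ])]
delta tool [-0.00356296 -0.03105194  0.1144662 ] 103.79622642777794
```

Phone is vertical in the middle slot, top centre (0.5045,−0.229), yaw 10.5°, measured width about 67 mm.

Run:
```python
from h import *
plan([[.5047,-.229,.262],[.5047,-.229,.118],[.5047,-.229,.095]],100.5,step=.05)
```

```text
rows 5
[[1, -0.0031, -0.0305, 0.0084, 0.0115], [1, 0.0, 0.0, 0.048, 0.0115], [1, 0.0, 0.0, 0.048, 0.0115], [1, 0.0, 0.0, 0.048, 0.0115], [1, 0.0, 0.0, 0.023, 0.0115]]
```

Emit:
send_rows(
  increments=[
    [1,-0.003,-0.0305,0.008,0.029],
    [1,0,0,0,0.0285],
    [1,0,0,0.04,0],
    [1,0,0,0.04,0],
    [1,0,0,0.035,0],
    [1,0,0,0,0],
  ],
)

```text
clock: 16.25
position: [0.5044, -0.2279, 0.1459]
ee_rot: [-0.003, 0.639, 0.769, -0.0]
contact_force: [-0.0, -0.6, 0.1]
width: 0.0854
```

Run:
```python
from h import *
stat(); snap('wrist','w10.png')
```

```text
t 16.25 p [ 0.5044 -0.2279  0.1459] yaw 100.55 w 0.0854 F [-0.  -0.6  0.1] q6 -2.31
```

View pics/w10.png

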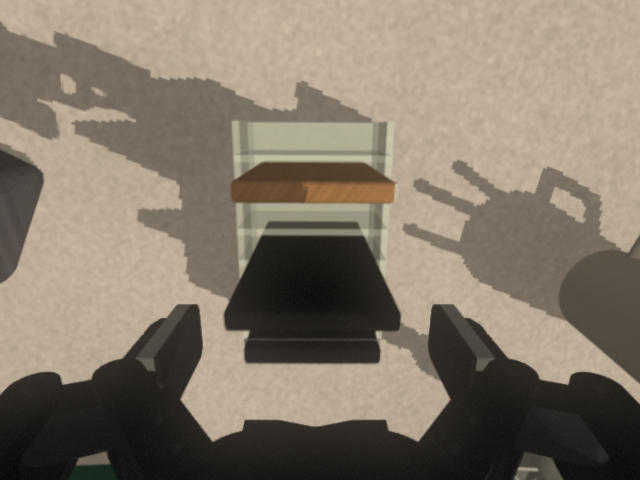

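Phone spans columns 224–401 (mid 312, jaws' mid 316) and is square to the jaws. Descending and gripping.

Emit:
send_rows(
  increments=[
    [1,-0.0013,0,0.03,0],
    [1,0,0,0.02,0],
    [1,0,0,0,0],
    [1,0,0,0,0],
    [0.5,0,0,0,0],
    [0.5,0,0,0,0],
    [0.5,0,0,0,0],
    [0.5,0,0,0,0],
  ],
  squeeze=30,
)

```text
clock: 17.3
position: [0.5067, -0.2316, 0.1002]
ee_rot: [0.001, 0.64, 0.769, 0.001]
contact_force: [-0.7, 3.2, 6.5]
width: 0.0675
```

Emit:
send_rows(
  increments=[
    [0.5,0,0,-0.01,0],
    [0.5,0,0,-0.01,0],
  ],
)

```text
clock: 17.55
position: [0.5058, -0.2319, 0.1191]
ee_rot: [0.0, 0.64, 0.769, -0.0]
contact_force: [1.6, -0.6, -1.5]
width: 0.068
```

Run:
```python
from h import *
stat(); snap('wrist','w11.png'); snap('scene','s11.png')
```

```text
t 17.55 p [ 0.5058 -0.2319  0.1191] yaw 100.47 w 0.068 F [ 1.6 -0.6 -1.5] q6 -2.31
```

View pics/w11.png

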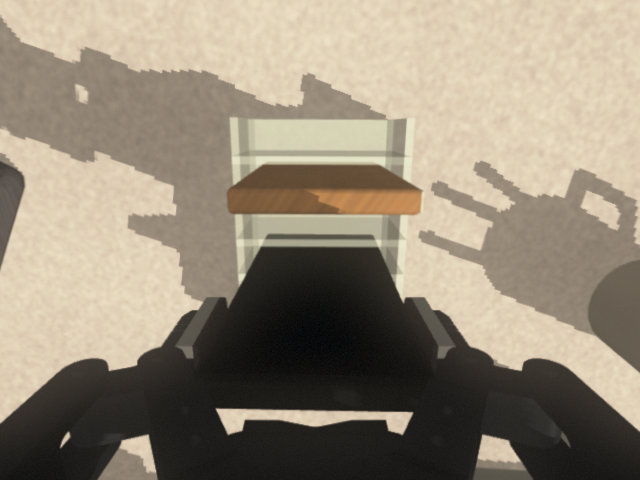

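View pics/s11.png

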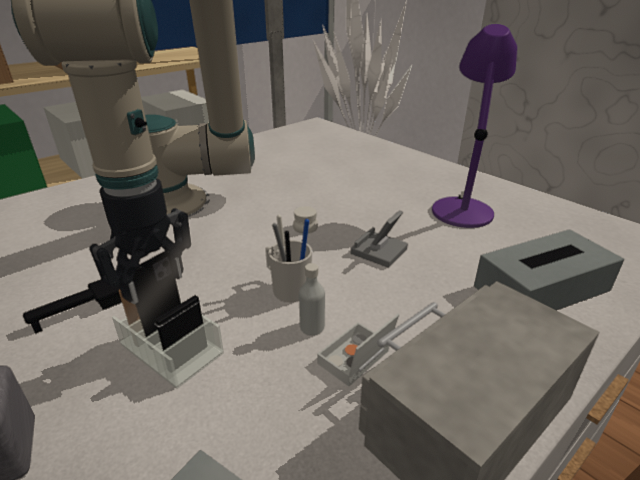

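Phone gripped (width 68 mm) and coming up. Lift clear, then carry over above the pens.

Emit:
send_rows(
  increments=[
    [0.5,0,0,-0.04,0],
    [0.5,0,0,-0.05,0],
    [0.5,0,0,-0.05,0],
    [0.5,0,0,-0.03,0],
    [0.5,0,0,0,0],
  ],
)

```text
clock: 18.27
position: [0.5069, -0.2325, 0.2908]
ee_rot: [0.003, 0.64, 0.769, 0.0]
contact_force: [0.7, 1.0, -2.1]
width: 0.0677
```

Run:
```python
from h import *
stat(); im,c=snap('wrist','w12.png')
cv2.imwrite('pics/w12.png',cv2.cvtColor(cv2.convertScaleAbs(im,alpha=4),4))
plan([[.5166,.2385,.285]],103.7,step=.044)
```

```text
t 18.27 p [ 0.5069 -0.2325  0.2908] yaw 100.47 w 0.0677 F [ 0.7  1.  -2.1] q6 -2.31
rows 11
[[1, 0.0419, 0.0087, 0.0003, -0.0051], [1, 0.0418, 0.0089, 0.0003, -0.0051], [1, 0.0418, 0.0092, 0.0003, -0.0051], [1, 0.0417, 0.0094, 0.0003, -0.0051], [1, 0.0417, 0.0096, 0.0003, -0.0051], [1, 0.0416, 0.0098, 0.0003, -0.0051], [1, 0.0416, 0.01, 0.0003, -0.0051], [1, 0.0415, 0.0102, 0.0003, -0.0051]]
[[1, 0.0415, 0.0104, 0.0003, -0.0051], [1, 0.0414, 0.0107, 0.0003, -0.0051], [1, 0.0414, 0.0109, 0.0003, -0.0051]]
```

View pics/w12.png

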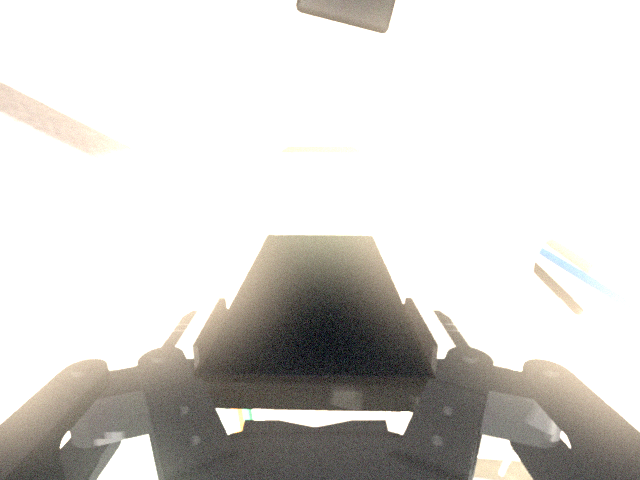

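Run:
```python
from h import *
c=manip.calibration('wrist'); p,R,y=pose()
for nm,pts,ds in (('bottom',[(268,235.5),(373,235.5)],[-.094,-.09,-.098]),('topfront',[(194,375),(437,375)],[.056,.06,.052]),('topback',[(194,409),(437,409)],[.056])):
  for d in ds:
    q=[R.T@(onz(c,u,p[2]+d)-p) for u in pts]; print(nm,d,np.round(np.array(q)*1e3,1).tolist(),'w',round(np.linalg.norm(q[0]-q[1])*1e3,1))
```

```text
bottom -0.094 [[-30.1, -5.2, 94.0], [36.5, -5.3, 94.0]] w 66.6
bottom -0.09 [[-29.6, -6.3, 90.0], [35.9, -6.4, 90.0]] w 65.4
bottom -0.098 [[-30.6, -4.1, 98.0], [37.1, -4.1, 98.0]] w 67.7
topfront 0.056 [[-32.0, -9.6, -56.0], [31.4, -9.7, -56.0]] w 63.4
topfront 0.06 [[-30.5, -12.5, -60.0], [29.9, -12.5, -60.0]] w 60.4
topfront 0.052 [[-33.4, -6.7, -52.0], [32.9, -6.8, -52.0]] w 66.3
topback 0.056 [[-33.0, 1.1, -56.0], [32.4, 1.1, -56.0]] w 65.4
```

Emit:
send_rows(
  increments=[
    [0.5,0.03,0.0065,0,-0.005],
    [0.5,0.042,0.009,0,-0.005],
    [0.5,0.043,0.0095,0,-0.005],
    [0.5,0.044,0.0095,0,-0.005],
    [0.5,0.044,0.01,0,-0.005],
    [0.5,0.044,0.01,0,-0.005],
    [0.5,0.044,0.0105,0,-0.005],
    [0.5,0.044,0.0105,0,-0.005],
  ],
)

```text
clock: 19.32
position: [0.5115, 0.1129, 0.2857]
ee_rot: [-0.002, 0.624, 0.781, -0.002]
contact_force: [0.0, 0.1, -1.3]
width: 0.0678
```

Emit:
send_rows(
  increments=[
    [0.5,0.044,0.0105,0,-0.005],
    [0.5,0.04,0.011,0,-0.005],
    [0.5,0.03,0.0082,0,-0.006],
    [0.5,0.0096,0.0025,0,0],
    [0.5,0,0,0,0],
    [0.5,0,0,0,0],
  ],
)

```text
clock: 20.08
position: [0.5161, 0.238, 0.2879]
ee_rot: [-0.0, 0.618, 0.786, -0.001]
contact_force: [-0.2, -1.3, -1.0]
width: 0.0673
```

Run:
```python
from h import *
stat(); plan([[.5166,.2385,.17]],103.7,step=.04)
```

```text
t 20.07 p [0.5161 0.238  0.2879] yaw 103.62 w 0.0673 F [-0.2 -1.3 -1. ] q6 -1.5
rows 3
[[1, 0.0001, 0.0002, 0.0393, -0.0005], [1, 0.0001, 0.0002, 0.0393, -0.0005], [1, 0.0001, 0.0002, 0.0393, -0.0005]]
```

Emit:
send_rows(
  increments=[
    [0.5,0,0,0.04,0],
    [0.5,0,0,0.05,0],
    [0.5,0,0,0.04,0],
    [0.5,0,0,0.008,0],
    [0.5,0,0,0,0],
    [0.5,0,0,0,0],
  ],
)

```text
clock: 20.82
position: [0.5179, 0.2395, 0.1526]
ee_rot: [0.001, 0.618, 0.786, 0.002]
contact_force: [-0.1, -1.1, -1.8]
width: 0.0679
```

Run:
```python
from h import *
import pickle
stat(); im,c=snap('wrist','w13.png');pickle.dump(c,open('pics/w13.pkl','wb'))
cv2.imwrite('pics/w13.png',cv2.cvtColor(cv2.convertScaleAbs(im,alpha=3),4))
im,c=snap('scene','s13.png'); cv2.imwrite('pics/s13c.png',cv2.resize(cv2.cvtColor(cv2.convertScaleAbs(im[120:280,320:460],alpha=2.5),4),None,fx=3.7,fy=3.7,interpolation=cv2.INTER_NEAREST))
```

```text
t 20.82 p [0.5179 0.2395 0.1526] yaw 103.65 w 0.0679 F [-0.1 -1.1 -1.8] q6 -1.5
```

View pics/w13.png

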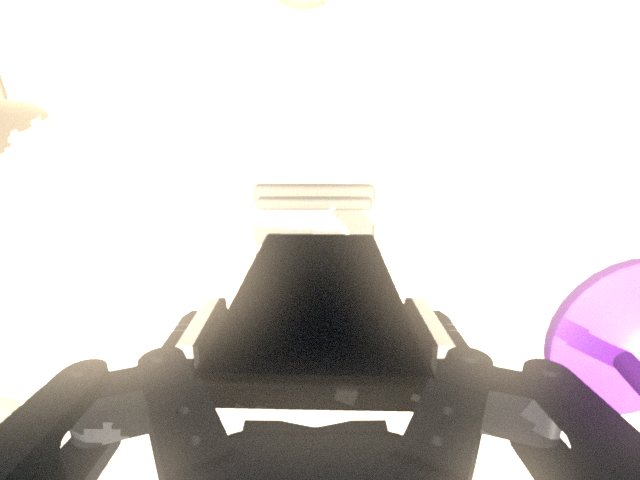

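View pics/s13c.png

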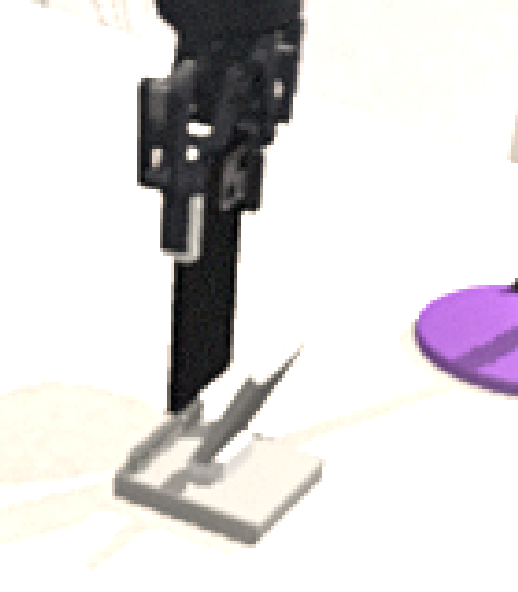

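Run:
```python
from h import *
import pickle
c=pickle.load(open('pics/w13.pkl','rb')); p,R,y=pose()
ex=R[:,1];ey=R[:,0]
im=cv2.imread('pics/w13.png'); cv2.imwrite('pics/w13c.png',cv2.resize(im[175:250,240:390],None,fx=5,fy=5,interpolation=cv2.INTER_NEAREST))
```

```text
(no output)
```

View pics/w13c.png

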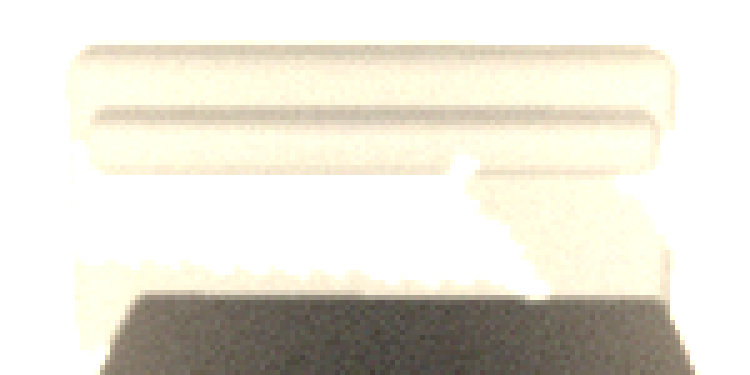

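Run:
```python
from h import *
import pickle
c=pickle.load(open('pics/w13.pkl','rb')); p,R,y=pose()
P=lambda x,y:(240+x/5-.5,175+y/5-.5)
f=lambda u,z:(R.T@(onz(c,P(*u),z)-p))*1e3
l=[f((90,172),.032),f((660,174),.032)]; print('lip back edge',np.round(l,1),'mid',np.round(sum(l)/2,1))
for d in (.094,.098):
    b=[f((135,295),p[2]-d),f((665,300),p[2]-d)]; print('phone bot',d,np.round(b,1),'mid',np.round(sum(b)/2,1))
```

```text
lip back edge [[-40.1 -16.4 120.3]
 [ 38.7 -16.2 120.3]] mid [ -0.7 -16.3 120.3]
phone bot 0.094 [[-31.1  -6.1  94. ]
 [ 36.   -5.4  94. ]] mid [ 2.5 -5.8 94. ]
phone bot 0.098 [[-31.7  -5.   98. ]
 [ 36.7  -4.3  98. ]] mid [ 2.5 -4.7 98. ]
```

Phone bottom is about 3 mm to tool +x of the lip centre and 11 mm behind the lip. I'll shift −2 mm and lower.

Emit:
send_rows(
  increments=[
    [0.5,-0.001,0,0.012,0],
    [0.5,-0.001,0,0.012,0],
    [0.5,0,0,0.009,0],
    [0.5,0,0,0,0],
    [0.5,0,0,0,0],
  ],
)

```text
clock: 21.55
position: [0.517, 0.2375, 0.1175]
ee_rot: [0.0, 0.618, 0.786, 0.0]
contact_force: [0.2, -0.2, -1.6]
width: 0.0674
```

Emit:
send_rows(
  increments=[
    [0.5,0,0,0.002,0],
    [0.5,0,0,0,0],
  ],
)

```text
clock: 21.8
position: [0.5168, 0.2374, 0.1157]
ee_rot: [0.0, 0.618, 0.786, 0.0]
contact_force: [-0.1, -0.8, -1.3]
width: 0.0677
```

Emit:
send_rows(
  increments=[
    [0.5,0,0,0.002,0],
    [0.5,0,0,0,0],
  ],
)

```text
clock: 22.05
position: [0.5166, 0.2373, 0.1134]
ee_rot: [-0.0, 0.618, 0.786, -0.0]
contact_force: [0.1, 0.7, -1.4]
width: 0.0681
```

Emit:
send_rows(
  increments=[
    [0.5,0,0,0.0015,0],
    [0.5,0,0,0,0],
  ],
  squeeze=20,
)

```text
clock: 22.3
position: [0.5171, 0.2375, 0.1124]
ee_rot: [0.0, 0.618, 0.786, 0.0]
contact_force: [-0.9, 0.5, 1.2]
width: 0.0676
```

Emit:
send_rows(
  increments=[
    [0.5,0,0,0.0015,0],
    [0.5,0,0,0,0],
  ],
)

```text
clock: 22.55
position: [0.5179, 0.2377, 0.1122]
ee_rot: [0.001, 0.618, 0.786, 0.001]
contact_force: [-1.1, -0.0, 6.4]
width: 0.0678
```

Run:
```python
from h import *
stat()
im,c=snap('wrist','w14.png');cv2.imwrite('pics/w14.png',cv2.cvtColor(cv2.convertScaleAbs(im,alpha=3),4))
im,c=snap('scene','s14.png'); cv2.imwrite('pics/s14c.png',cv2.resize(cv2.cvtColor(cv2.convertScaleAbs(im[150:280,330:430],alpha=2.5),4),None,fx=4.5,fy=4.5,interpolation=cv2.INTER_NEAREST))
```

```text
t 22.55 p [0.5179 0.2377 0.1122] yaw 103.68 w 0.0678 F [-1.1 -0.   6.4] q6 -1.5
```

View pics/s14c.png

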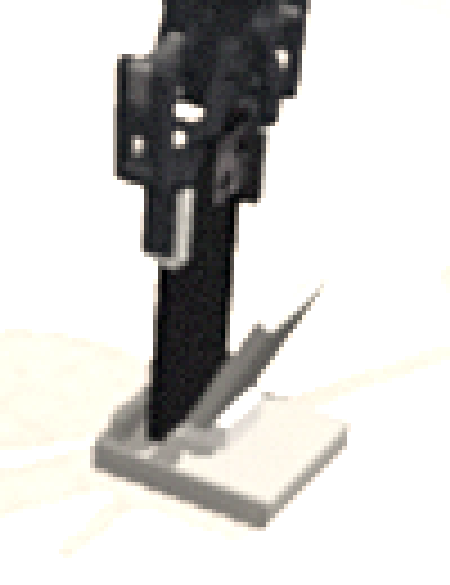

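View pics/w14.png

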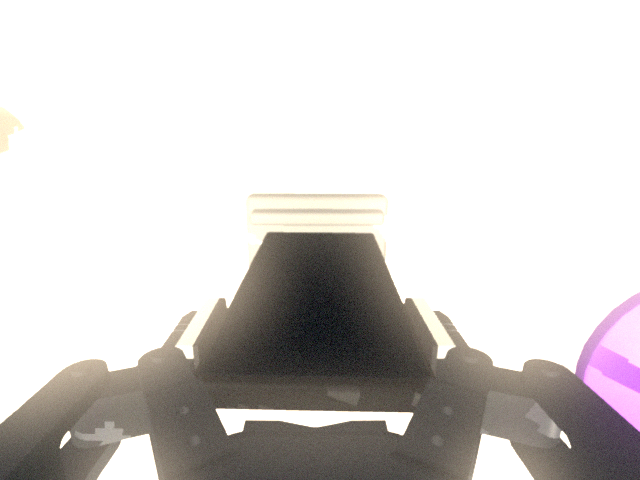

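Phone stands on the ledge (contact at TCP z = 0.1125), centred within about 2 mm. I'll move its foot 2.5 mm forward, set it down again, then tip it back.

Emit:
send_rows(
  increments=[
    [0.5,0,0,-0.004,0],
    [0.5,-0.001,-0.0025,0,0],
    [0.5,0,0,0.002,0],
    [0.5,0,0,0.002,0],
    [0.5,0,0,0,0],
  ],
)

```text
clock: 23.28
position: [0.5155, 0.236, 0.1122]
ee_rot: [0.001, 0.618, 0.786, 0.001]
contact_force: [-0.9, 0.2, 8.5]
width: 0.0676
```

Emit:
send_rows(
  increments=[
    [0.5,0,0.0042,0,0],
    [0.5,0,0.0043,0,0],
    [0.5,0,0.0042,0.0002,0],
    [0.5,0,0.0042,0.0003,0],
    [0.5,0,0,0,0],
  ],
)

```text
clock: 23.9
position: [0.5312, 0.2409, 0.1103]
ee_rot: [-0.001, 0.618, 0.786, 0.001]
contact_force: [-2.0, 4.2, 5.1]
width: 0.068
```

Run:
```python
from h import *
stat()
im,c=snap('scene','s15.png'); a=cv2.resize(cv2.cvtColor(cv2.convertScaleAbs(im[150:280,330:430],alpha=2.5),4),None,fx=4,fy=4,interpolation=cv2.INTER_NEAREST)
im,c=snap('wrist','w15.png'); b=cv2.cvtColor(cv2.convertScaleAbs(im,alpha=3),4)[160:480,140:500]
b=cv2.resize(b,(400,355)); o=np.zeros((520,800,3),np.uint8); o[:,:400]=a; o[:355,400:]=b; cv2.imwrite('pics/c15.png',o)
```

```text
t 23.9 p [0.5312 0.2409 0.1103] yaw 103.64 w 0.068 F [-2.   4.2  5.1] q6 -1.5
```

View pics/c15.png

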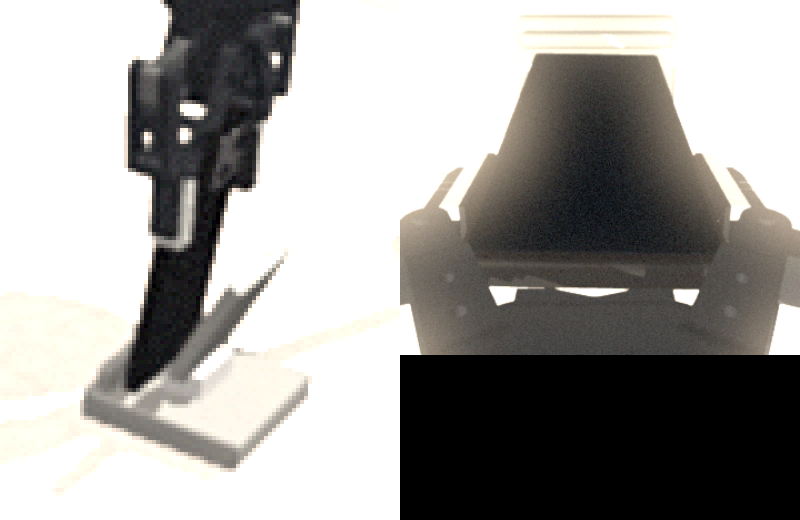

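Tipping works: the phone leans about 8° with its foot held behind the lip. Continuing.

Emit:
send_rows(
  increments=[
    [0.5,0,0.0042,0.0005,0],
    [0.5,0,0.0042,0.0006,0],
    [0.5,0,0.0041,0.0008,0],
    [0.5,0,0.0041,0.0009,0],
    [0.5,0,0.0041,0.0011,0],
    [0.5,0,0.0041,0.0012,0],
    [0.5,0,0,0,0],
    [0.5,0,0,0,0],
  ],
)

```text
clock: 25.0
position: [0.5555, 0.2456, 0.1048]
ee_rot: [0.0, 0.618, 0.786, 0.0]
contact_force: [-1.4, 2.3, 2.7]
width: 0.0679
```

Run:
```python
from h import *
stat()
im,c=snap('scene','s16.png'); a=cv2.resize(cv2.cvtColor(cv2.convertScaleAbs(im[150:280,330:430],alpha=2.5),4),None,fx=4,fy=4,interpolation=cv2.INTER_NEAREST)
im,c=snap('wrist','w16.png'); b=cv2.cvtColor(cv2.convertScaleAbs(im,alpha=3),4)[120:480,140:500]
b=cv2.resize(b,(400,400)); o=np.zeros((520,800,3),np.uint8); o[:,:400]=a; o[:400,400:]=b; cv2.imwrite('pics/c16.png',o)
```

```text
t 25.0 p [0.5555 0.2456 0.1048] yaw 103.67 w 0.0679 F [-1.4  2.3  2.7] q6 -1.51
```

View pics/c16.png

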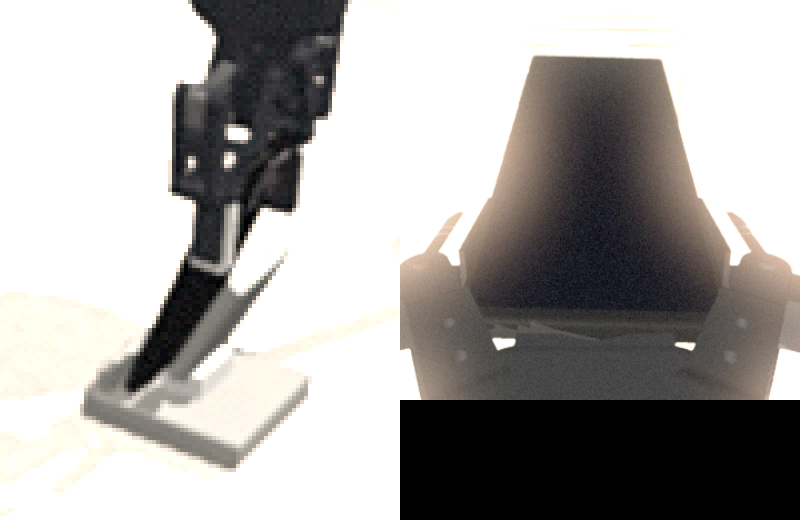

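Emit:
send_rows(
  increments=[
    [0.5,0,0.002,0.0006,0],
    [0.5,0,0.002,0.0007,0],
    [0.5,0,0.001,0.0004,0],
    [0.5,0,0,0,0],
    [0.55,0,0,0,0],
  ],
)

```text
clock: 25.72
position: [0.56, 0.2466, 0.1032]
ee_rot: [0.0, 0.618, 0.786, -0.0]
contact_force: [-1.8, 0.7, 4.3]
width: 0.0678
```

Emit:
send_rows(
  increments=[
    [0.85,0,0,0,0],
    [0.85,0,0,0,0],
    [1,0,0,0,0],
    [1,0,0,0,0],
    [1,0,0,0,0],
  ],
)

```text
clock: 26.35
position: [0.5601, 0.2468, 0.1032]
ee_rot: [0.0, 0.618, 0.786, 0.0]
contact_force: [0.9, -1.0, 0.3]
width: 0.0858
```

Run:
```python
from h import *
stat()
im,c=snap('scene','s17.png'); a=cv2.resize(cv2.cvtColor(cv2.convertScaleAbs(im[150:280,330:430],alpha=2.5),4),None,fx=4,fy=4,interpolation=cv2.INTER_NEAREST)
im,c=snap('wrist','w17.png'); b=cv2.cvtColor(cv2.convertScaleAbs(im,alpha=3),4)[120:480,140:500]
b=cv2.resize(b,(400,400)); o=np.zeros((520,800,3),np.uint8); o[:,:400]=a; o[:400,400:]=b; cv2.imwrite('pics/c17.png',o)
```

```text
t 26.35 p [0.5601 0.2468 0.1032] yaw 103.67 w 0.0858 F [ 0.9 -1.   0.3] q6 -1.51
```

View pics/c17.png

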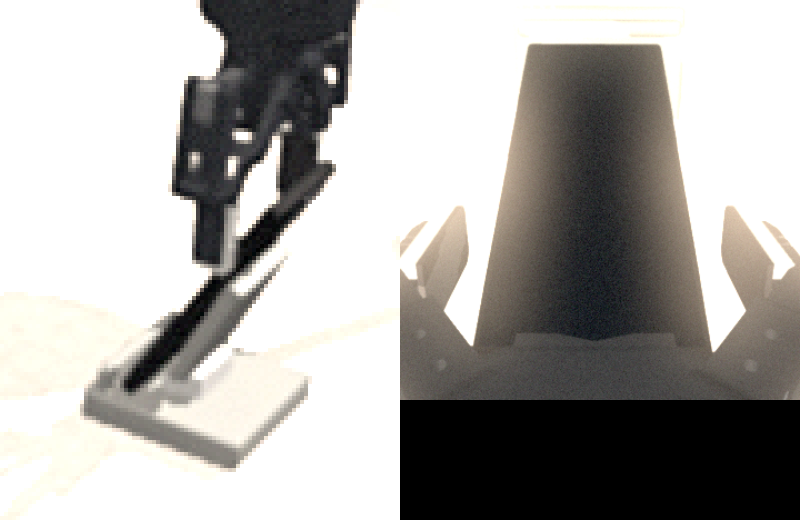

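Released: the phone leans on the backrest. I'll go straight up and measure.

Emit:
send_rows(
  increments=[
    [1,0,0,-0.03,0],
    [1,0,0,-0.05,0],
    [1,0,0,-0.05,0],
    [1,0,0.04,-0.02,0],
    [1,0,0.04,0,0],
    [1,0,0,0,0],
    [1,0,0,0,0],
  ],
)

```text
clock: 27.32
position: [0.6369, 0.2656, 0.2524]
ee_rot: [-0.001, 0.618, 0.786, -0.001]
contact_force: [0.1, 0.9, 0.5]
width: 0.0855
```

Run:
```python
from h import *
import pickle
stat()
im,c=snap('scene','s18.png'); cv2.imwrite('pics/s18c.png',cv2.resize(cv2.cvtColor(cv2.convertScaleAbs(im[175:280,340:430],alpha=2),4),None,fx=5.7,fy=5.7,interpolation=cv2.INTER_NEAREST))
im,c=snap('wrist','w18.png'); pickle.dump(c,open('pics/w18.pkl','wb')); im=cv2.cvtColor(im,4); cv2.imwrite('pics/w18b.png',cv2.convertScaleAbs(im,alpha=2))
```

```text
t 27.32 p [0.6369 0.2656 0.2524] yaw 103.68 w 0.0855 F [0.1 0.9 0.5] q6 -1.52
```

View pics/s18c.png

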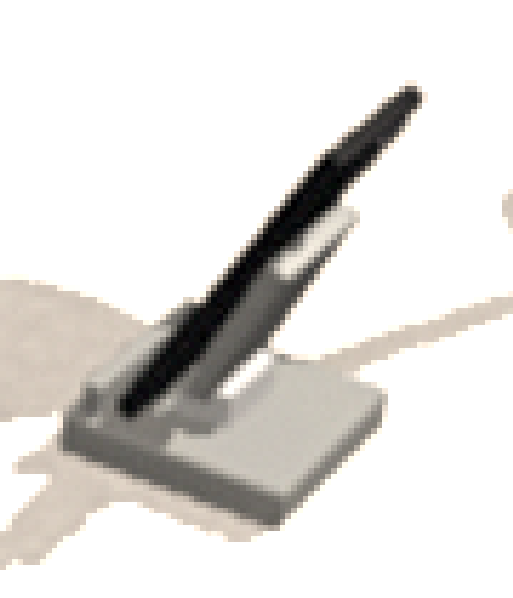

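View pics/w18b.png

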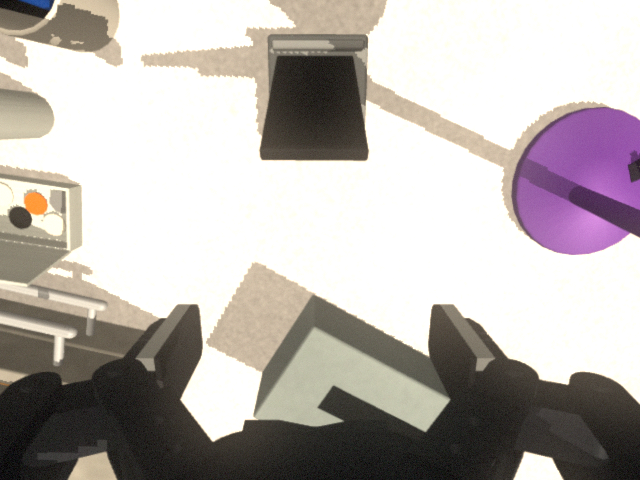

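Run:
```python
from h import *
im=cv2.imread('pics/w18.png')
cv2.imwrite('pics/w18c.png',cv2.resize(cv2.convertScaleAbs(im[25:170,250:380],alpha=4),None,fx=4,fy=4,interpolation=cv2.INTER_NEAREST))
```

```text
(no output)
```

View pics/w18c.png

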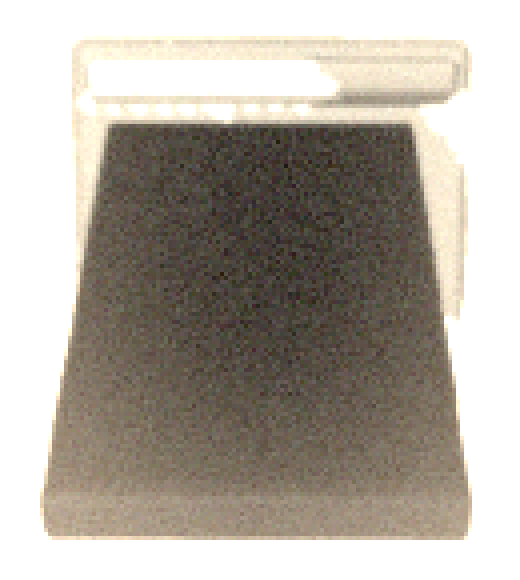

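Run:
```python
from h import *
import pickle
c=pickle.load(open('pics/w18.pkl','rb'))
P=lambda x,y:(250+x/4-.5,25+y/4-.5)
yaw=np.radians(13.7); ex=np.array([np.cos(yaw),np.sin(yaw),0]);ey=np.array([-ex[1],ex[0],0]);O=np.array([.5317,.2422,0])
f=lambda u,z:[round(float((onz(c,P(*u),z)-O)@e*1e3),1) for e in (ex,ey)]
print('lip back',f((84,104),.032),f((460,105),.032))
print('phone front bottom z22',f((110,123),.022),f((412,124),.022))
for z in (.13,.14,.15,.16): print('top front',z,f((45,492),z),f((469,494),z))
print('outline top back .14',f((45,538),.14),f((470,538),.14))
cs=pickle.load(open('pics/scene0.pkl','rb'))
Q=lambda x,y:(340+x/5.7-.5,175+y/5.7-.5)
for nm,q,y in (('phone bot near',(125,413),-.034),('phone top near front',(330,150),-.034),('top near back',(337,195),-.03),('plate nt',(275,262),-.03),('nb',(302,283),-.03),('plate ft',(340,208),.03),('fb',(358,217),.03),('phone top far',(412,88),.034)):
    o,v=ray(cs,Q(*q)); s=(y-(o-O)@ey)/(v@ey); X=o+v*s-O; x,z=X@ex*1e3,X[2]*1e3; print(nm,round(x,1),round(z,1),'ang',round(np.degrees(np.arctan2(z-30,x)),1))
```

```text
lip back [-27.7, -40.7] [-27.6, 40.2]
phone front bottom z22 [-25.5, -36.0] [-25.4, 30.9]
top front 0.13 [49.1, -38.7] [49.4, 32.2]
top front 0.14 [48.6, -37.3] [48.9, 30.8]
top front 0.15 [48.1, -36.0] [48.4, 29.5]
top front 0.16 [47.6, -34.6] [47.9, 28.2]
outline top back .14 [55.9, -37.6] [55.8, 31.3]
phone bot near -22.1 20.2 ang -156.1
phone top near front 49.4 151.1 ang 67.8
top near back 51.9 133.1 ang 63.3
plate nt 31.4 100.5 ang 66.0
nb 42.4 95.6 ang 57.1
plate ft 27.5 94.2 ang 66.8
fb 34.9 92.7 ang 60.9
phone top far 48.1 146.7 ang 67.6
```

Phone is standing with its foot behind the lip, about 2 mm off centre. To recheck the backrest angle under load I need a view from behind, so I turn the wrist half a turn up here.

Emit:
send_rows(
  increments=[
    [1,0,0,0,0.185],
    [1,0,0,0,0.185],
    [1,0,0,0,0.185],
    [1,0,0,0,0.185],
    [1,0,0,0,0.185],
    [1,0,0,0,0.185],
    [1,0,0,0,0.185],
    [1,0,0,0,0.185],
  ],
)

```text
clock: 28.42
position: [0.6366, 0.2656, 0.2537]
ee_rot: [-0.0, 0.987, 0.161, -0.0]
contact_force: [-0.5, -0.1, -0.5]
width: 0.0853
```

Emit:
send_rows(
  increments=[
    [1,0,0,0,0.185],
    [1,0,0,0,0.185],
    [1,0,0,0,0.185],
    [1,0,0,0,0.185],
    [1,0,0,0,0.185],
    [1,0,0,0,0.185],
    [1,0,0,0,0.185],
    [1,0,0,0,0.185],
  ],
)

```text
clock: 29.42
position: [0.6366, 0.2656, 0.2537]
ee_rot: [0.0, 0.837, -0.546, -0.0]
contact_force: [0.3, 0.8, 0.5]
width: 0.0855
```

Emit:
send_rows(
  increments=[
    [1,0,0,0.015,0.18],
    [1,0,0,0.015,0],
    [1,0,0,0,0],
    [1,0,0,0,0],
  ],
)

```text
clock: 29.92
position: [0.6377, 0.2658, 0.2235]
ee_rot: [-0.0, 0.787, -0.617, 0.0]
contact_force: [-0.5, 0.9, -0.7]
width: 0.0855
```

Run:
```python
from h import *
import pickle
stat()
im,c=snap('wrist','w19.png'); pickle.dump(c,open('pics/w19.pkl','wb')); im=cv2.cvtColor(im,4); cv2.imwrite('pics/w19b.png',cv2.convertScaleAbs(im,alpha=2))
```

```text
t 29.93 p [0.6377 0.2658 0.2235] yaw -76.15 w 0.0855 F [-0.5  0.9 -0.7] q6 1.62
```

View pics/w19b.png

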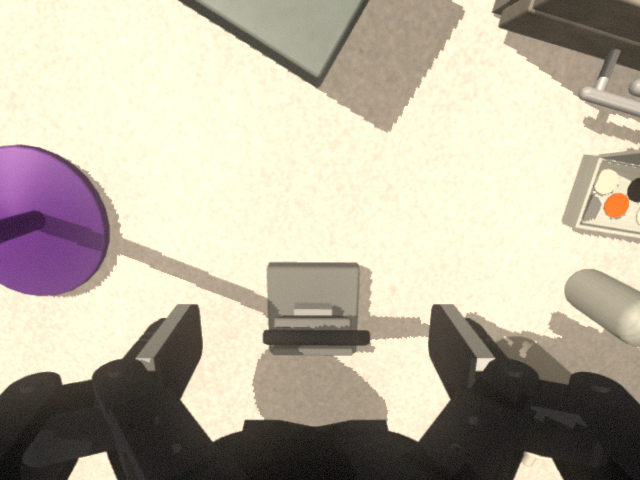

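Run:
```python
from h import *
im=cv2.imread('pics/w19.png')
cv2.imwrite('pics/w19c.png',cv2.resize(cv2.convertScaleAbs(im[255:365,255:380],alpha=2.6),None,fx=5,fy=5,interpolation=cv2.INTER_NEAREST))
```

```text
(no output)
```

View pics/w19c.png

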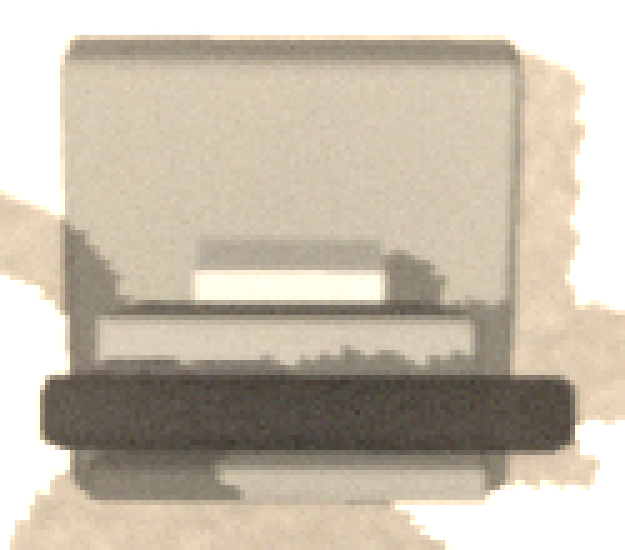

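Run:
```python
from h import *
from scipy.optimize import brentq
import pickle
c=pickle.load(open('pics/w19.pkl','rb'))
P=lambda x,y:(255+x/5-.5,255+y/5-.5)
m=lambda a,b,z:[onz(c,P(*q),z) for q in (a,b)]
R=m((62,61),(519,62),.018); L=m((88,500),(492,500),.032); R0=m((75,37),(515,40),0.)
print([round(np.linalg.norm(k[1]-k[0])*1e3,1) for k in(R,L)])
d=(R[0]-R[1])+(L[0]-L[1]); ya=np.arctan2(d[1],d[0])-np.pi/2; ex=np.array([np.cos(ya),np.sin(ya),0]);ey=np.array([-ex[1],ex[0],0]); print('yaw',np.degrees(ya))
mr,ml=sum(R)/2,sum(L)/2; print('rear-lipfront',(mr-ml)@ex,'exp .088','rear z0 vs z18',(sum(R0)/2-mr)@ex)
for nm,O in (('mean',((mr-.05*ex)+(ml+.038*ex))/2),('rear',mr-.05*ex),('lip',ml+.038*ex)):
  print(nm,O)
  for q in ((97,318),(475,318)):
    o,v=ray(c,P(*q))
    g=lambda t:(o+v*((.03+.075*np.sin(t)-.005*np.cos(t))-o[2])/v[2]-O)@ex-(.075*np.cos(t)+.005*np.sin(t))
    t=brentq(g,.7,1.5); X=o+v*((.03+.075*np.sin(t)-.005*np.cos(t))-o[2])/v[2]; print(' back edge ang',round(np.degrees(t),2),'y',round((X-O)@ey*1e3,1))
O=((mr-.05*ex)+(ml+.038*ex))/2
for z in (.145,.15,.155):
  for nm,qs in(('top row376',((42,380),(574,382))),('row450',((42,448),(574,450)))):
    a=[onz(c,P(*q),z)-O for q in qs]; print(z,nm,[[round(float(k@ex)*1e3,1),round(float(k@ey)*1e3,1)] for k in a])
```

```text
[np.float64(87.3), np.float64(79.7)]
yaw 13.874962970513073
rear-lipfront 0.08690259557222216 exp .088 rear z0 vs z18 -0.0017734107948693856
mean [0.53321835 0.24197991 0.025     ]
 back edge ang 65.1 y 29.3
 back edge ang 65.05 y -29.1
rear [0.53269817 0.24179767 0.018     ]
 back edge ang 64.73 y 29.4
 back edge ang 64.68 y -29.1
lip [0.53373852 0.24216216 0.032     ]
 back edge ang 65.47 y 29.3
 back edge ang 65.42 y -29.1
0.145 top row376 [[53.2, 30.9], [53.0, -37.2]]
0.145 row450 [[43.3, 31.2], [43.1, -37.6]]
0.15 top row376 [[56.0, 30.1], [55.8, -36.4]]
0.15 row450 [[46.3, 30.5], [46.1, -36.8]]
0.155 top row376 [[58.8, 29.3], [58.6, -35.6]]
0.155 row450 [[49.4, 29.7], [49.2, -36.0]]
```

Backrest measures 65.1° with the phone on it, and the phone is about 3 mm off centre. A final check of the rest of the dresser, then I hand in.

Run:
```python
from h import *
im,c=snap('scene','s20.png'); a=np.load('pics/scene0.npy')
d=cv2.absdiff(im,a).max(2)
for n,(x0,y0,x1,y1) in dict(mug=(262,210,314,300),spray=(298,262,328,336),tin=(318,320,400,384),cream=(290,206,320,232),brush=(24,268,118,330),org=(112,325,225,385),pal=(160,298,208,345)).items(): print(n,(d[y0:y1,x0:x1]>40).mean().round(3))
stat()
```

```text
mug 0.011
spray 0.02
tin 0.0
cream 0.004
brush 0.122
org 0.047
pal 0.102
t 30.02 p [0.638  0.2659 0.2239] yaw -76.18 w 0.0853 F [ 0.5 -0.3  0. ] q6 1.62
```

View pics/s20.png

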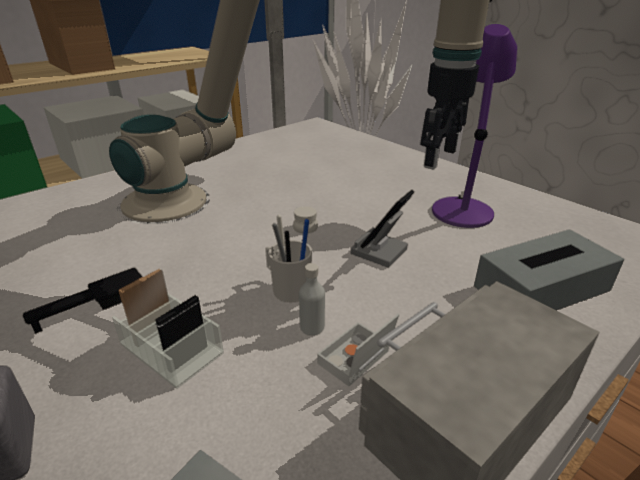

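The phone is standing in the stand at about (385,225). The mug, spray, tin, cream, brush, palette and notebook are where they were; the pixel differences are shadows and the place where the phone used to be.

```bash
python3 -c "
from rig import manip
print(manip.sign_off())"
```

```text
the job is handed in; nothing more can be done
None
```

The phone is standing in the stand with its screen facing out, and the backrest is at 65°. I handed the job in at about 30 s of the 58 s allowed.

- **Backrest:** I pinched it and swung it up in three steps of about 60.4°, 64.1° and 65°, letting go and measuring after each. With the phone leaning on it, a wrist view from behind read 65.1° (±1°). A rougher scene-camera reading, taken just after I let go of the phone, gave about 63°. I trust the wrist view more, because its picture is closer and was checked against the stand's known sizes.
- **Phone:** It was gripped across its width, lifted out, stood behind the lip, tipped back and released. It rests on the backrest's top edge at about 60° rather than flat against it, because its foot slid forward to about 2 mm behind the lip. It is about 2–3 mm off centre towards the stand's −y side.
- **Everything else:** In the last scene picture the other items look where they started. The differences from the first picture are shadows and the place the phone used to be. The gripper is clear of everything.

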